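# Pull the oxygen probe, blank its port, park the probe

## Robot

A 6-joint arm with a two-finger parallel gripper is mounted at the origin on the work surface. World frame = base frame: x ahead of the robot, y to its left, z up, the work surface at z = 0. Lengths are in mm, angles in rad, forces in N, time in s.
With the tool pointing down it reaches from about 350 to 775 mm from the base axis. Payload 7.3 kg.
Tool frame: the origin (TCP) lies midway between the tips of the shut fingers; the grasp point (between the pads) lies 19 mm behind it; z points along the fingers, x is the direction in which the jaws open and shut, and the axes are right-handed (so a half turn about z gives the same grasp; the last joint's range is limited). The gripper opens to 92 mm and grips with 3 to 60 N. Pads are 19 mm wide; open, the fingers measure 130 mm over their backs; the gripper's body (75 mm by 190 mm) begins 47 mm behind the grasp point.
Start: joints at [-0.146, 0.342, 1.524, -0, 1.275, -0.146], TCP at [525.019, 0.019, 226.741] pointing down, gripper open.
Joint ranges: [-2.53, 2.53], [-0.77, 2.02], [0.04, 2.7], [-1, 4.14], [0.28, 2.66], [-3.11, 3.11]. Speed limits (rad/s): [2.57, 2.57, 3.14, 3.14, 3.14, 3.14].

## Interface

Orientations are given as [roll, pitch, yaw] about the fixed x, y, z axes, in that order (R = Rz(yaw) Ry(pitch) Rx(roll)).
In Python, from plant import bot gives the robot as it stands.
- The arm moves only by the shell command python3 -m pendant 'ROWS' [OPENING]. ROWS is JSON, a list of rows, each an object with "linear": the shift along the world's x, y, z in mm, a list of three; "twist": the turn about the world's z in degrees. In form: [{"linear": [x, y, z], "twist": twist}, ...]. A call has 1 to 20 rows; each row is the pose to reach, as a shift and turn from the pose commanded when the call began; what a row does not reach only later rows make up. A row lasts 1/8 s, in which the tool goes at most 62.5 mm and 10.7 degrees, less where a joint would pass 70% of its speed; a pose out of reach is approached as far as the arm can. A call with a gripper value outside its range is refused whole. OPENING is the closure in counts, from 0 (fully open) to 255 (shut), set as the call begins (- or left out, the last holds). The fingers move at their own pace and stop on an object; the grip force is fixed at half the most. Time passes only in rows, so rows that repeat a pose let the fingers close. It gives the time, the measured TCP pose, the force and the opening at its end, in the units of the state.
- bot.get_obs(): the state, without advancing time (a new reading comes with each control period).
- bot.capture(name): name is "scene" or "side" or "wrist"; returns a dict with "frame" (384x512x3 uint8, blue, green, red), "z_map" (384x512 float32, mm along the optical axis (not along the pixel's ray), 0 where there is no reading), "fx", "fy", "cx", "cy" (pixels), "k1" (the pictures are not rectified: a ray, as slopes to the right and down, at radius r is drawn at 1 + k1 r^2 times it, then the intrinsics apply), "rvec" (rotation vector, rad) and "tvec" (3), from world to camera coordinates, as OpenCV has them. Camera axes: x right, y down, z forward; pixel columns grow to the right and rows downward; lengths in mm; the calibration is good to about 2 mm. A picture is of the moment at which its call begins.
- bot.close_job(): hands the job in, once; it reports no verdict.
The state is a dict: "time": time; "joint_positions": joint angles; "dq": joint speeds; "tau": joint torques, N m; "tool_pos": TCP position; "tcp_rot": TCP orientation; "contact_force": force on the tool from outside, world axes, zero at the start; "moment": the same for the moment, N m; "grip_width": finger opening in mm.
Only numpy, scipy, OpenCV 4.12 (cv2) and the standard library are available. Lean on these libraries where they do the work, as an engineer would, in place of code of your own. Each camera call takes 0.05 s, during which the arm holds its last target. There are 200 camera calls.

## Task

Draw the oxygen probe straight up out of its port in the bioreactor's head plate and stand it tip down in the drip pot, letting go of it there without dropping it. While it drips, close the open port with the blank cap of the same diameter as the port's flange, lying flat and centred on it; then take the probe again and park it in the probe rest, shaft down in both notches and collar up against the hooked plate. Leave the small cap, the pipe clamp, the bottle and the jar where they are.

Things in the scene. Friction and masses are not known exactly. Their poses are not given: they have to be found in the camera images.
- reactor: the bioreactor, fixed: steel base 190 mm across, glass vessel, round steel head plate 170 mm across, its top 124 mm above the bench. Origin on the bench under the vessel's axis, z up. The probe's port stands on its -x half, 48 mm off the axis; other fittings, up to 186 mm above the bench and 60 mm or more from the port's axis, stand on its +x half and sides (a flat low hub lies in the middle)
- port (a point): centre of the top face of the probe port's flange: a plain flat steel flange 60 mm across and 10 mm thick, its top 140 mm above the bench, with a vertical through bore 15.6 mm wide; z up
- probe: the oxygen probe, 182 mm long, about 0.16 kg, round. Origin at the centre of its tip, z along its axis to the head. From the tip: steel shaft 12 mm across to 120 mm, steel collar 30 across to 128, black head 24 across to 172 (grip here), steel connector 16 across to 182. Centre of mass about 98 mm from the tip. It starts upright in the port, collar on the flange, held only by its weight
- probe_collar (a point): on the probe's axis at the underside of its collar, 120 mm from the tip; axes as the probe
- probe_head (a point): on the probe's axis near the middle of the black head, 150 mm from the tip; axes as the probe
- pot: the drip pot: round steel pot fixed to the bench, 78 mm across outside, 70 mm inside, 95 mm high, floor 5 mm thick. Origin under its centre on the bench, z up. A probe let go in it leans, tip in the bottom corner, shaft on the opposite rim, its axis about 55 degrees above the horizontal, to whichever side it is leant; the head stays outside, above the rim
- rest: the probe rest, fixed: steel base 160 x 70 x 8 mm carrying two notched steel plates 8 mm thick that hold the probe sloping 20 degrees, tip down. Origin on the bench, 10 mm to -x of the base's middle; x along the base towards the low (tip) end, z up. The parked probe's axis lies in the rest's x-z plane, head to tip along (cos 20, 0, -sin 20); both plates stand square to it
- rest_seat (a point): on the parked probe's axis at the head-side face of the high, hooked plate: the collar's underside centre belongs here. 85 mm above the bench, 35 mm to -x of the rest's origin; axes as the rest. The plate's pocket is 16 mm wide (y -8 to +8 mm), its floor 6 mm below the axis; it is closed on the -y side and by a hook over the top, and is open to the rest's +y side (see rest_gate)
- rest_gate (a point): middle of the hooked plate's side opening, 14 mm to +y of rest_seat and 17 mm above it square to the parked axis; axes as the rest. The lip under it (y +8 to +20 mm) ends 4 mm above the parked axis, the hook over it begins 30 mm above: the sloping shaft enters here sideways from +y, its axis 10 to 24 mm above the parked height, goes to y = 0 and sinks behind the lip
- rest_tip (a point): where the centre of the parked probe's tip belongs: 120 mm down the sloping axis from rest_seat, 44 mm above the bench; axes as the rest. The low plate stands 92 to 100 mm down the axis from rest_seat: a plain notch open at the top, 16 mm wide, floor 6 mm below and sides up to 4 mm above the axis
- cap: the blank cap, loose, steel, about 0.20 kg: flat disc 60 mm across, 10 mm thick, with a round grip knob on a neck (neck 18 mm across from 10 to 24 mm, knob 28 mm across from 24 to 46 mm above the underside). Origin at the centre of the underside, z up. It lies on the bench, disc down
- small_cap: another blank cap with the same knob, but its disc is only 40 mm across: for another port, leave it. Origin at the centre of the underside
- clamp: open pipe clamp of steel, about 100 mm across, 16 mm thick, lying on the bench; leave it. Origin under its centre
- bottle: loose glass bottle with red screw cap, 70 mm across, 125 mm high; leave it. Origin under its centre
- jar: loose glass jar with white screw cap, 56 mm across, 85 mm high; leave it. Origin under its centre

How it is judged (in metres and radians):
On the way, in this order (a step that is already met when the one before it is completed fails the run):
1. the probe stands tip down in the drip pot, let go and at rest (horizontal distance between probe and pot below 0.035 m and z of probe in the frame of pot below 0.02 m and angle between probe's own z axis and vertical below 0.9 rad and contact force between the fingers and probe below 0.05 N and linear speed of probe below 0.03 m/s), for 0.2 s.
2. the cap lies flat on the port's flange, centred within 4 mm, let go, while the probe still stands in the pot (horizontal distance between cap and port below 0.004 m and z of cap in the frame of port between -0.003 and 0.003 m and angle between cap's own z axis and vertical below 0.05 rad and contact force between the fingers and cap below 0.05 N and linear speed of cap below 0.02 m/s and horizontal distance between probe and pot below 0.035 m and z of probe in the frame of pot below 0.02 m), for 0.2 s.
At the end, for the whole second after the job is handed in: The probe lies released and still in both notches of the rest, the underside of its collar within 8 mm of rest_seat and its tip within 10 mm of rest_tip; the 60 mm cap lies flat (within 0.05 rad and 3 mm in height) on the port's flange, centred within 4 mm, released and still (distance between probe_collar and rest_seat below 0.008 m and distance between probe and rest_tip below 0.01 m and contact force between the fingers and probe below 0.05 N and linear speed of each of probe, cap below 0.02 m/s and horizontal distance between cap and port below 0.004 m and z of cap in the frame of port between -0.003 and 0.003 m and angle between cap's own z axis and vertical below 0.05 rad); the robot touches nothing.
It fails at once if the probe is dropped: it moves faster than 0.4 m/s with no finger touching it (contact force between the fingers and probe below 0.05 N and linear speed of probe above 0.4 m/s).
It fails at once if another thing on the bench (small cap, clamp, bottle, jar) is moved by more than 30 mm (distance of any of small_cap, clamp, bottle, jar from where it was at the start of the episode above 0.03 m).
It also fails if it takes over 70 s, if anything falls off the work surface, if the arm or the gripper's body presses on something with over 40 N, if the wrist force passes 120 N, or if a joint passes its speed limit or range.

## Working session

There is one attempt and no reset: what is moved stays moved. The work goes in short steps, Python scripts to look and compute and a shell command to move; the robot and the scene stay as the last step left them, time stands still between calls to the robot, and variables do not carry over. Pictures are saved under pics/ and viewed, about 8 in all and at most 12, crops included, and the job is handed in when it is done.

```bash
ls; mkdir -p pics; cat > h.py <<'E'
import numpy as np, cv2
from plant import bot
def cap(n):
    c=bot.capture(n); c['R']=cv2.Rodrigues(np.array(c['rvec'],float))[0]; c['t']=np.array(c['tvec'],float).ravel(); return c
def slopes(c,uv):
    uv=np.atleast_2d(np.array(uv,float)); d=np.c_[(uv[:,0]-c['cx'])/c['fx'],(uv[:,1]-c['cy'])/c['fy']]
    s=d.copy()
    for _ in range(20): s=d/(1+c['k1']*(s**2).sum(1,keepdims=True))
    return s
def onplane(c,uv,z):   # rays onto world height z
    s=slopes(c,uv); r=np.c_[s,np.ones(len(s))]@c['R']; o=-c['R'].T@c['t']
    return o+r*((z-o[2])/r[:,2])[:,None]
def cloud(c):          # HxWx3 world points from depth
    v,u=np.mgrid[:384,:512]; s=slopes(c,np.c_[u.ravel(),v.ravel()]); z=c['z_map'].ravel().astype(float)
    P=(np.c_[s,np.ones(len(s))]*z[:,None]-c['t'])@c['R']; P[z<=0]=np.nan
    return P.reshape(384,512,3)
def proj(c,P):
    q=np.atleast_2d(P)@c['R'].T+c['t']; s=q[:,:2]/q[:,2:]; s=s*(1+c['k1']*(s**2).sum(1,keepdims=True))
    return s*[c['fx'],c['fy']]+[c['cx'],c['cy']]
E
python3 - <<'E'
from h import *
im=[]
for n in ['scene','side','wrist']:
    c=cap(n); im.append(c['frame']); print(n,c['fx'],c['k1'],-c['R'].T@c['t'],c['R'][2]); np.savez('/tmp/'+n,**c)
cv2.imwrite('pics/a1.png',cv2.resize(im[0],(800,600)))
cv2.imwrite('pics/a2.png',np.vstack([cv2.resize(im[1],(400,300)),cv2.resize(im[2],(400,300))]))
E
```

```text
pics
scene 432.3771529271173 -0.14072100152053876 [1237.73997389 -468.5710108   880.58858271] [-0.59092489  0.42547177 -0.68540612]
side 445.36686965261345 -0.08699481746232215 [  80.67492619 -635.81516028  624.02655133] [ 0.51446713  0.65460644 -0.55390791]
wrist 324.6056999448873 -0.011148659794463382 [523.60078124  73.48896758 383.76134628] [-0.00204973 -0.2728549  -0.96205301]
```

View pics/a1.png

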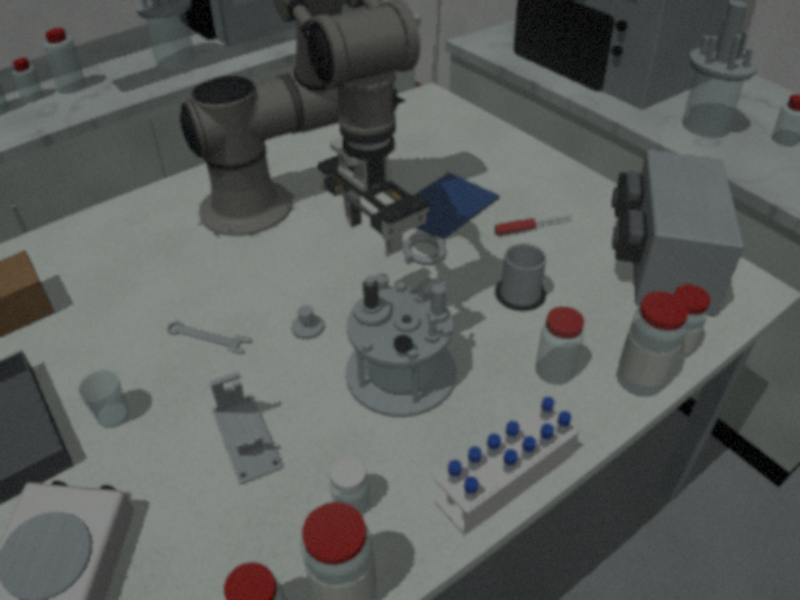

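View pics/a2.png

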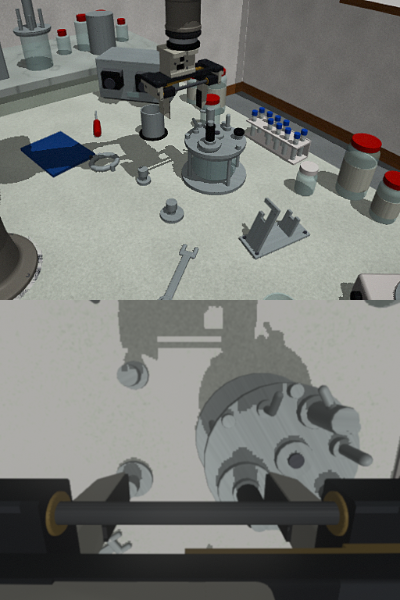

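```bash
python3 - <<'E'
from h import *
H=np.full((900,800),-5.)  # y from 450 to -450 rows ; x 150..950 cols (1mm)
for n in ['scene','side','wrist']:
    c=dict(np.load('/tmp/%s.npz'%n)); P=cloud(c).reshape(-1,3); P=P[np.isfinite(P).all(1)]
    f=P[(abs(P[:,2])<15)&(P[:,0]>300)&(P[:,0]<800)&(abs(P[:,1])<350)]; print(n,len(P),'bench z med',np.median(f[:,2]))
    if n=='wrist': P=P[P[:,2]<195]
    i=np.round(450-P[:,1]).astype(int); j=np.round(P[:,0]-150).astype(int)
    k=(i>=0)&(i<900)&(j>=0)&(j<800)&(P[:,2]<260)
    np.maximum.at(H,(i[k],j[k]),P[k,2])
np.save('/tmp/H.npy',H)
D=cv2.dilate(H,np.ones((3,3)))
g=cv2.applyColorMap(np.clip(D*1.3+10,0,255).astype(np.uint8),cv2.COLORMAP_JET)
for x in range(200,950,100): cv2.line(g,(x-150,0),(x-150,899),(255,255,255),1); cv2.putText(g,str(x),(x-150,160),0,.5,(255,255,255))
for y in range(-400,450,100): cv2.line(g,(0,450-y),(799,450-y),(255,255,255),1); cv2.putText(g,str(y),(0,450-y),0,.5,(255,255,255))
cv2.imwrite('pics/b1.png',g[150:750])
E
```

```text
scene 195834 bench z med 0.8300375809181685
side 195797 bench z med -1.1274405325251733
wrist 195854 bench z med -0.2842852778661973
```

View pics/b1.png

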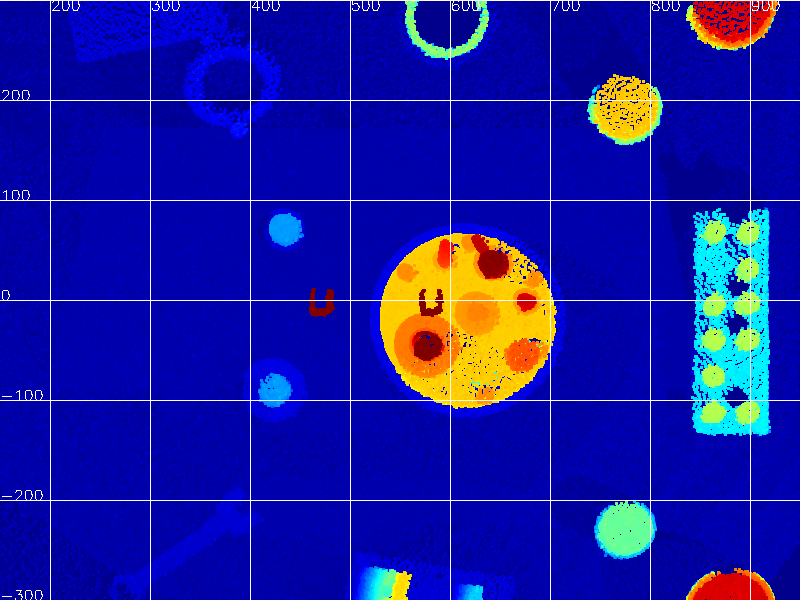

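```bash
python3 - <<'E'
from h import *
cl={}
for n in ['scene','side','wrist']:
    P=cloud(dict(np.load('/tmp/%s.npz'%n))).reshape(-1,3); cl[n]=P[np.isfinite(P).all(1)]
def sel(n,x,y,r,z0,z1):
    P=cl[n]; return P[(np.hypot(P[:,0]-x,P[:,1]-y)<r)&(P[:,2]>z0)&(P[:,2]<z1)]
def rep(l,*a):
    for n in cl:
        Q=sel(n,*a)
        if len(Q)>15:
            (cx,cy),r=cv2.minEnclosingCircle(Q[:,:2].astype(np.float32)); print(l,n,len(Q),'mec',round(cx,1),round(cy,1),round(r,1),'mean',Q.mean(0).round(1))
rep('connector top',576,-44,20,176,200)
rep('flange',576,-44,45,134,146)
rep('plate',617,-17,100,118,129)
rep('cap knob',424,-90,25,38,55)
rep('cap disc',424,-90,45,5,15)
rep('small knob',435,72,25,38,55)
rep('small disc',435,72,35,5,15)
rep('pot rim',596,283,50,88,100)
Q=np.vstack([P[(P[:,0]>480)&(P[:,0]<700)&(P[:,1]<-225)&(P[:,1]>-400)&(P[:,2]>4)&(P[:,2]<130)] for P in cl.values()])
b=Q[(Q[:,2]>5)&(Q[:,2]<11)]; print('base',len(b),cv2.minAreaRect(b[:,:2].astype(np.float32)))
for z in range(10,130,10):
    s=Q[(Q[:,2]>z)&(Q[:,2]<=z+10)]
    if len(s)>10: print(z,len(s),s.min(0).round(),s.max(0).round())
H=cv2.dilate(np.load('/tmp/H.npy'),np.ones((2,2)))
g=cv2.applyColorMap(np.clip(H*2+10,0,255).astype(np.uint8),cv2.COLORMAP_JET)[660:860,310:560]
cv2.imwrite('pics/b2.png',cv2.resize(g,None,fx=3,fy=3,interpolation=0))
E
```

```text
connector top scene 82 mec 580.5 -44.8 12.7 mean [584.2 -47.8 188.4]
connector top side 131 mec 575.5 -47.8 11.8 mean [572.6 -51.5 187.8]
connector top wrist 133 mec 574.3 -43.4 11.7 mean [573.2 -34.8 181.2]
flange scene 247 mec 584.3 -42.1 36.4 mean [586.  -48.7 140.2]
flange side 302 mec 582.8 -44.7 37.0 mean [571.  -53.5 138.7]
flange wrist 1854 mec 581.9 -39.8 38.0 mean [568.6 -31.1 139.4]
plate scene 1613 mec 619.8 -18.2 86.2 mean [629.9 -28.7 124.6]
plate side 1672 mec 616.1 -20.4 86.8 mean [607.7 -35.4 122.7]
plate wrist 13394 mec 615.1 -18.1 84.8 mean [604.3   5.9 123.6]
cap knob scene 72 mec 424.2 -88.5 15.7 mean [427.7 -89.2  45.7]
cap knob side 137 mec 424.2 -92.7 15.5 mean [422.3 -92.7  43.7]
cap knob wrist 204 mec 425.7 -87.4 12.8 mean [429.2 -86.2  44.7]
cap disc scene 204 mec 414.4 -86.8 42.4 mean [431.7 -92.5  10.1]
cap disc side 409 mec 422.6 -90.4 31.0 mean [419.6 -96.4   8.3]
cap disc wrist 982 mec 421.7 -88.3 30.1 mean [429.9 -81.2   9.6]
small knob scene 59 mec 438.3 70.7 15.0 mean [439.4  71.9  45.3]
small knob side 99 mec 435.1 70.2 15.0 mean [433.6  67.9  43.6
[... 297 characters left out ...]
1.8 mean [588.6 285.2  91.4]
base 2463 ((598.220703125, -304.7715759277344), (150.3854217529297, 206.10653686523438), 77.85089111328125)
10 522 [ 498. -344.   10.] [ 660. -255.   20.]
20 277 [ 506. -328.   20.] [ 621. -268.   30.]
30 286 [ 509. -328.   30.] [ 627. -267.   40.]
40 317 [ 513. -329.   40.] [ 628. -268.   50.]
50 277 [ 515. -328.   50.] [ 631. -269.   60.]
60 157 [ 519. -316.   60.] [ 631. -270.   70.]
70 191 [ 523. -318.   70.] [ 545. -270.   80.]
80 148 [ 526. -318.   80.] [ 547. -270.   90.]
90 75 [ 531. -318.   90.] [ 546. -275.  100.]
100 78 [ 534. -319.  100.] [ 554. -275.  110.]
110 213 [ 537. -320.  110.] [ 559. -273.  120.]
120 90 [ 540. -320.  120.] [ 560. -272.  125.]
```

View pics/b2.png

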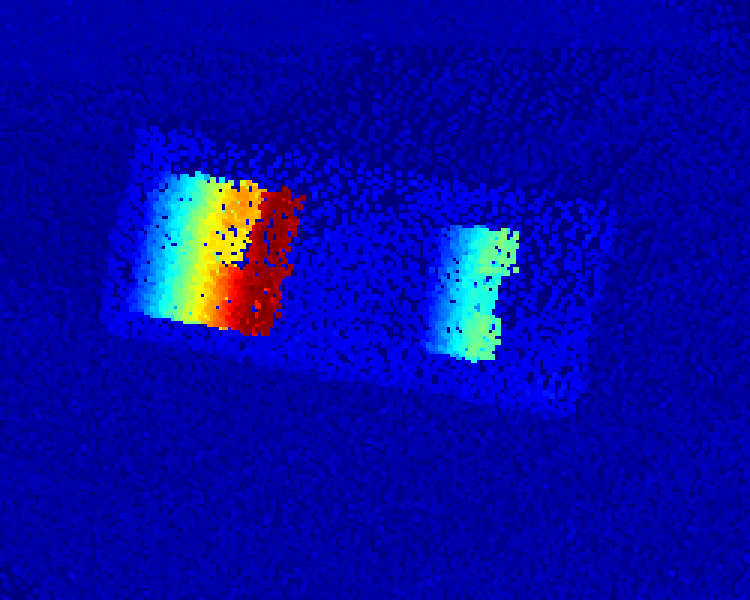

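The map shows the 60 mm cap at about (424,-90), the small cap at (435,72), the port at about (576,-44) and the pot at (596,284). The rest has a yaw of about -10° and its seat is near (535,-293). The plate-to-port distance comes out at 48.5 mm against the given 48, so the estimates hold up. Next I go above the port with the jaws along y.

```bash
python3 -m pendant '[{"linear":[6,-5,4],"twist":10},{"linear":[12,-10,8],"twist":20},{"linear":[18,-15,12],"twist":30},{"linear":[24,-20,14],"twist":40},{"linear":[30,-25,14],"twist":50},{"linear":[36,-30,14],"twist":60},{"linear":[42,-36,14],"twist":70},{"linear":[48,-42,14],"twist":80},{"linear":[51,-44,14],"twist":90},{"linear":[51,-44,14],"twist":90}]' 80
cat > look.py <<'E'
from h import *
import sys
ns=sys.argv[2:]
im=[]
for n in ns:
    c=cap(n); np.savez('/tmp/%s_%s'%(sys.argv[1],n),**c); im.append(c['frame'])
cv2.imwrite('pics/%s.png'%sys.argv[1],cv2.resize(np.vstack(im),None,fx=800/512 if len(im)==1 else .78,fy=600/384 if len(im)==1 else .78))
o=bot.get_obs(); print({k:np.round(o[k],2) for k in ['time','joint_positions','tool_pos','tcp_rot','contact_force','grip_width']})
E
python3 look.py p1 wrist
python3 - <<'E'
from h import *
c=dict(np.load('/tmp/p1_wrist.npz')); P=cloud(c); 
def rep(l,x,y,r,z0,z1):
    k=(np.hypot(P[...,0]-x,P[...,1]-y)<r)&(P[...,2]>z0)&(P[...,2]<z1); Q=P[k]
    if len(Q)<10: print(l,len(Q)); return
    (cx,cy),r=cv2.minEnclosingCircle(Q[:,:2].astype(np.float32)); print(l,len(Q),round(cx,1),round(cy,1),round(r,1),Q.mean(0).round(1))
rep('conn',576,-44,14,198,206); rep('headtop',576,-44,20,188,196); rep('flange',576,-44,36,136,144); rep('capk',424,-90,20,40,50)
E
```

```text
time: 1.4
tool_pos: [576.0, -44.1, 240.3]
tcp_rot: [-3.141, -0.0, 1.569]
contact_force: [0.5, 0.6, -0.8]
grip_width: 63.1
{'time': np.float64(1.45), 'joint_positions': array([-0.21,  0.43,  1.35,  0.  ,  1.36, -1.78]), 'tool_pos': array([575.84, -43.94, 240.38]), 'tcp_rot': array([-3.14, -0.  ,  1.57]), 'contact_force': array([ 0.56, -0.02,  0.13]), 'grip_width': np.float64(62.98)}
conn 454 574.4 -44.4 8.1 [573.9 -44.4 201.3]
headtop 449 574.2 -44.6 11.9 [570.3 -44.4 191.5]
flange 2341 574.3 -44.5 29.9 [567.3 -44.5 139.4]
capk 666 422.1 -89.2 14.0 [423.  -88.8  45.6]
```

View pics/p1.png

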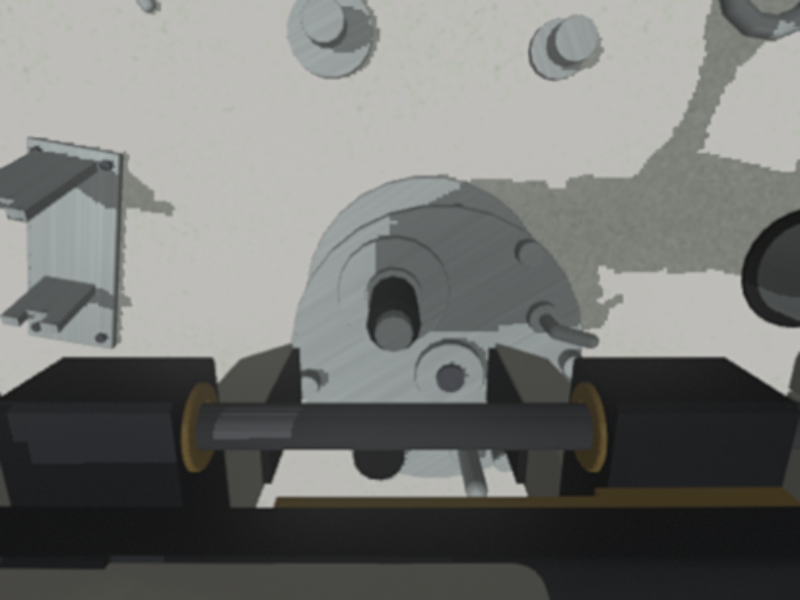

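The wrist view shows the probe's connector at (392,330), with the 60 mm cap at (332,35) and the rest at the left. The radii fit the given sizes (8.1, 11.9 and 29.9), and the port is at (574.3,-44.5). I descend and grip.

```bash
python3 -m pendant '[{"linear":[-1.7,-0.5,-30],"twist":0},{"linear":[-1.7,-0.5,-60],"twist":0},{"linear":[-1.7,-0.5,-80],"twist":0},{"linear":[-1.7,-0.5,-89],"twist":0},{"linear":[-1.7,-0.5,-89],"twist":0}]' 80 && python3 -m pendant '[{"linear":[0,0,0],"twist":0},{"linear":[0,0,0],"twist":0},{"linear":[0,0,0],"twist":0},{"linear":[0,0,0],"twist":0},{"linear":[0,0,0],"twist":0},{"linear":[0,0,0],"twist":0}]' 255 && python3 -m pendant '[{"linear":[0,0,3],"twist":0},{"linear":[0,0,10],"twist":0},{"linear":[0,0,30],"twist":0},{"linear":[0,0,60],"twist":0},{"linear":[0,0,90],"twist":0},{"linear":[0,0,120],"twist":0},{"linear":[0,0,150],"twist":0},{"linear":[0,0,170],"twist":0},{"linear":[0,0,180],"twist":0},{"linear":[0,0,180],"twist":0}]'; python3 look.py p2 scene side
```

```text
time: 2.08
tool_pos: [574.2, -44.4, 151.6]
tcp_rot: [-3.141, -0.0, 1.569]
contact_force: [0.1, -0.1, 0.9]
grip_width: 63.1
time: 2.82
tool_pos: [574.4, -44.4, 151.9]
tcp_rot: [3.141, -0.0, 1.571]
contact_force: [-0.5, -0.0, 1.5]
grip_width: 23.7
time: 4.08
tool_pos: [574.4, -44.5, 332.1]
tcp_rot: [3.141, 0.0, 1.571]
contact_force: [0.2, 0.1, -1.8]
grip_width: 23.7
{'time': np.float64(4.18), 'joint_positions': array([-0.21,  0.39,  1.17,  0.  ,  1.58, -1.78]), 'tool_pos': array([573.97, -44.42, 330.74]), 'tcp_rot': array([-3.14, -0.  ,  1.57]), 'contact_force': array([-0.86,  0.54, -2.59]), 'grip_width': np.float64(23.38)}
```

View pics/p2.png

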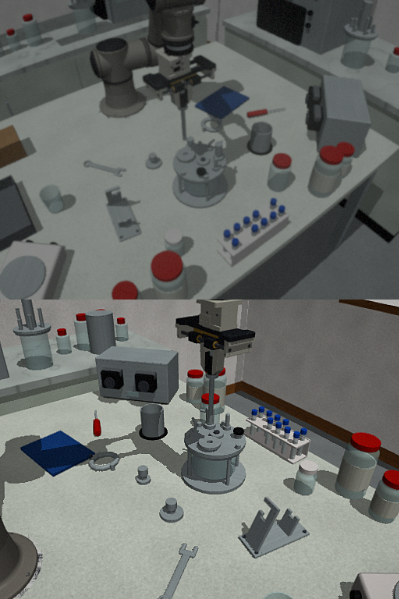

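```bash
python3 -m pendant '[{"linear":[3,20,0],"twist":0},{"linear":[8,60,0],"twist":0},{"linear":[14,105,0],"twist":0},{"linear":[20,150,0],"twist":0},{"linear":[26,195,0],"twist":0},{"linear":[32,240,0],"twist":0},{"linear":[38,280,0],"twist":0},{"linear":[42,310,0],"twist":0},{"linear":[44,325,0],"twist":0},{"linear":[44,329,0],"twist":0},{"linear":[44,329,-20],"twist":0},{"linear":[44,329,-60],"twist":0},{"linear":[44,329,-80],"twist":0},{"linear":[44,329,-80],"twist":0}]'
python3 look.py p3 scene side wrist
python3 - <<'E'
from h import *
for n in ['scene','side','wrist']:
    P=cloud(dict(np.load('/tmp/p3_%s.npz'%n))).reshape(-1,3)
    for l,r,z0,z1 in (('rim',50,88,98),('shaft',26,118,200)):
        Q=P[(np.hypot(P[:,0]-(596 if l=='rim' else 618),P[:,1]-284.5)<r)&(P[:,2]>z0)&(P[:,2]<z1)]
        if len(Q)>10: print(n,l,len(Q),cv2.minEnclosingCircle(Q[:,:2].astype(np.float32)),Q.min(0).round(1),Q.max(0).round(1))
E
```

```text
time: 5.92
tool_pos: [617.6, 283.1, 250.1]
tcp_rot: [-3.138, 0.001, 1.569]
contact_force: [-0.6, 0.5, -1.6]
grip_width: 22.9
{'time': np.float64(6.08), 'joint_positions': array([ 0.32,  0.63,  0.98, -0.  ,  1.53, -1.25]), 'tool_pos': array([618.99, 284.14, 253.49]), 'tcp_rot': array([ 3.14, -0.  ,  1.57]), 'contact_force': array([ 0.07,  0.36, -1.88]), 'grip_width': np.float64(23.39)}
scene rim 154 ((593.8308715820312, 285.1463317871094), 42.87229919433594) [555.1 244.7  88.1] [636.5 326.6  98. ]
scene shaft 106 ((622.385986328125, 281.1509704589844), 7.825915336608887) [614.8 273.8 119.4] [628.6 289.  199.6]
side rim 160 ((594.5951538085938, 285.35455322265625), 41.834869384765625) [556.9 243.6  88. ] [634.2 326.9  95.5]
side shaft 142 ((619.443603515625, 279.36309814453125), 6.921740531921387) [613.2 273.  119.7] [626.4 286.  199.6]
wrist rim 1003 ((593.624755859375, 286.0924987792969), 39.03227615356445) [555.1 247.7  88. ] [630.8 324.4  96.4]
wrist shaft 390 ((618.6868896484375, 283.6673583984375), 6.066981315612793) [612.8 277.7 121.9] [619.7 289.7 200. ]
```

```bash
python3 -m pendant '[{"linear":[-2,2,0],"twist":0},{"linear":[-2,2,-20],"twist":0},{"linear":[-2,2,-55],"twist":0},{"linear":[-2,2,-85],"twist":0},{"linear":[-2,2,-105],"twist":0},{"linear":[-2,2,-108],"twist":0},{"linear":[-2,2,-108],"twist":0}]' && python3 -m pendant '[{"linear":[0,0,-2],"twist":0},{"linear":[0,0,-4],"twist":0},{"linear":[0,0,-6],"twist":0},{"linear":[0,0,-7],"twist":0},{"linear":[0,0,-7],"twist":0}]'; python3 look.py p4 side wrist
```

```text
time: 6.95
tool_pos: [616.8, 286.8, 144.9]
tcp_rot: [3.14, -0.001, 1.571]
contact_force: [-0.4, 0.3, -1.2]
grip_width: 23.2
time: 7.58
tool_pos: [616.4, 286.5, 136.9]
tcp_rot: [3.141, -0.0, 1.571]
contact_force: [-0.6, 0.3, 0.1]
grip_width: 23.4
{'time': np.float64(7.68), 'joint_positions': array([ 0.32,  0.7 ,  1.17,  0.  ,  1.27, -1.25]), 'tool_pos': array([616.43, 286.55, 136.93]), 'tcp_rot': array([ 3.14, -0.  ,  1.57]), 'contact_force': array([-0.14,  0.55, -0.33]), 'grip_width': np.float64(23.5)}
```

```bash
python3 -m pendant '[{"linear":[-6,0,-0.2],"twist":0},{"linear":[-12.6,0,-0.3],"twist":0},{"linear":[-18.5,0,-1],"twist":0},{"linear":[-24.7,0,-1.5],"twist":0},{"linear":[-30.5,0,-2.7],"twist":0},{"linear":[-36.5,0,-4],"twist":0},{"linear":[-42,0,-5.6],"twist":0},{"linear":[-48,0,-7.5],"twist":0},{"linear":[-48,0,-7.5],"twist":0}]'; python3 look.py p5 side wrist
```

```text
time: 8.8
tool_pos: [568.8, 287.0, 132.2]
tcp_rot: [3.137, -0.001, 1.571]
contact_force: [0.4, -0.8, 15.8]
grip_width: 23.5
{'time': np.float64(8.9), 'joint_positions': array([ 0.35,  0.62,  1.33, -0.  ,  1.19, -1.22]), 'tool_pos': array([568.87, 286.95, 132.23]), 'tcp_rot': array([ 3.14, -0.  ,  1.57]), 'contact_force': array([-0.24, -0.44, 16.06]), 'grip_width': np.float64(23.28)}
```

View pics/p5.png

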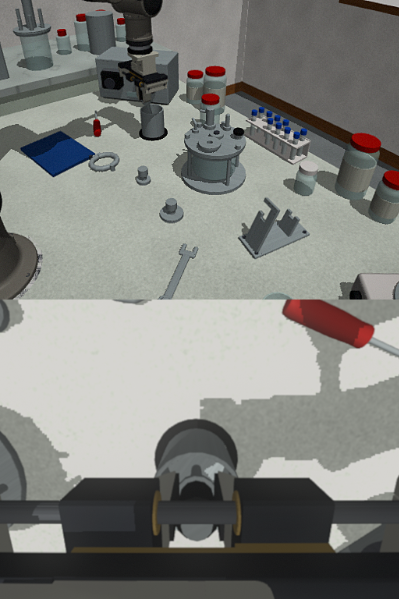

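```bash
cat > ax.py <<'E'
from h import *
import sys
t=sys.argv[1]; y0=float(sys.argv[2]); x0,x1,z0,z1=map(float,sys.argv[3:7])
for n in sys.argv[7:]:
    P=cloud(dict(np.load('/tmp/%s_%s.npz'%(t,n)))).reshape(-1,3)
    Q=P[(abs(P[:,1]-y0)<7)&(P[:,0]>x0)&(P[:,0]<x1)&(P[:,2]>z0)&(P[:,2]<z1)]
    print(n,len(Q))
    for z in np.arange(z1,z0,-5):
        s=Q[(Q[:,2]<=z)&(Q[:,2]>z-5)]
        if len(s)>2: print(int(z),len(s),s[:,0].min().round(1),s[:,0].max().round(1),s[:,1].mean().round(1))
E
python3 ax.py p5 287 520 640 95 200 wrist side
```

```text
wrist 1661
190 6 568.5 571.1 286.7
185 680 563.3 572.6 286.9
180 6 574.5 576.5 289.2
175 98 555.1 577.7 287.0
170 134 555.0 558.8 286.7
165 98 556.4 560.0 287.2
160 80 557.4 561.2 286.9
155 76 558.9 561.8 287.0
150 67 559.6 563.3 286.9
145 62 560.9 564.2 286.9
140 56 562.1 565.4 287.1
135 50 563.1 566.9 287.2
130 186 562.1 567.1 286.8
125 37 562.8 565.0 287.5
120 4 564.1 565.2 282.6
100 21 555.3 558.6 286.0
side 57
185 3 558.2 564.6 283.5
180 3 559.3 562.1 283.0
175 5 557.0 564.0 287.6
170 3 557.3 560.2 283.6
165 4 559.3 561.6 285.4
160 4 559.4 563.4 282.5
150 3 562.8 564.2 284.4
125 3 564.8 566.3 284.8
115 5 577.2 588.6 284.0
110 4 577.7 585.3 282.4
105 5 578.1 589.9 283.4
100 6 581.0 588.3 283.3
```

```bash
python3 -m pendant '[{"linear":[-5,0,-1],"twist":0},{"linear":[-10,0,-2.5],"twist":0},{"linear":[-15,0,-5],"twist":0},{"linear":[-20,0,-7.5],"twist":0},{"linear":[-24,0,-10],"twist":0},{"linear":[-27,0,-12],"twist":0},{"linear":[-27,0,-12],"twist":0}]'; python3 look.py p6 side wrist;python3 ax.py p6 287 500 640 95 200 wrist
```

```text
time: 9.78
tool_pos: [540.5, 287.3, 121.1]
tcp_rot: [3.14, -0.002, 1.571]
contact_force: [-8.3, -0.7, 24.4]
grip_width: 23.4
{'time': np.float64(9.88), 'joint_positions': array([ 0.36,  0.59,  1.42,  0.  ,  1.13, -1.21]), 'tool_pos': array([540.57, 287.33, 121.08]), 'tcp_rot': array([ 3.14, -0.  ,  1.57]), 'contact_force': array([-7.51, -0.99, 24.55]), 'grip_width': np.float64(23.51)}
wrist 1241
200 65 507.9 509.4 286.5
180 47 533.7 538.8 286.6
175 351 533.8 539.4 287.3
170 204 541.6 547.6 286.7
165 51 526.4 543.2 287.6
160 273 524.6 529.3 287.0
155 16 526.6 530.0 286.7
150 14 529.1 532.1 287.5
145 16 530.9 535.0 286.0
140 13 533.6 536.0 286.9
135 10 535.9 538.5 287.0
130 10 537.8 541.0 285.9
125 10 540.4 542.7 287.4
120 157 539.8 544.6 287.2
115 3 541.4 542.5 288.6
```

```bash
python3 -m pendant '[{"linear":[0,0,3],"twist":0},{"linear":[4,0,4],"twist":0},{"linear":[8,0,4],"twist":0},{"linear":[12,0,4],"twist":0},{"linear":[16,0,4],"twist":0},{"linear":[16,0,4],"twist":0}]'; python3 -m pendant '[{"linear":[-3,0,-2],"twist":0},{"linear":[-6,0,-4],"twist":0},{"linear":[-10,0,-6],"twist":0},{"linear":[-14,0,-9],"twist":0},{"linear":[-18,0,-11.5],"twist":0},{"linear":[-21,0,-13.5],"twist":0},{"linear":[-21,0,-13.5],"twist":0}]'; python3 look.py p7 side wrist;python3 ax.py p7 287 500 640 95 200 wrist
```

```text
time: 10.62
tool_pos: [554.4, 287.2, 125.0]
tcp_rot: [-3.138, -0.001, 1.571]
contact_force: [-15.3, -1.5, 30.5]
grip_width: 23.5
time: 11.5
tool_pos: [540.2, 287.9, 117.6]
tcp_rot: [3.127, -0.005, 1.571]
contact_force: [-7.3, -4.5, 51.4]
grip_width: 23.3
{'time': np.float64(11.6), 'joint_positions': array([ 0.36,  0.59,  1.43, -0.  ,  1.1 , -1.21]), 'tool_pos': array([540.24, 287.87, 117.63]), 'tcp_rot': array([ 3.13, -0.  ,  1.57]), 'contact_force': array([-7.11, -4.73, 51.39]), 'grip_width': np.float64(23.33)}
wrist 2362
200 1149 506.1 514.2 287.0
195 7 507.1 507.5 287.7
175 419 531.5 537.2 287.6
170 169 539.3 545.1 287.2
165 44 524.4 543.3 284.6
160 318 523.0 527.5 287.3
155 14 523.9 526.7 286.3
150 21 526.4 530.6 286.7
145 9 529.4 531.1 286.4
140 14 530.9 533.9 287.0
135 9 533.3 535.6 287.8
130 11 535.4 539.0 285.9
125 10 537.5 540.8 286.0
120 159 538.1 543.4 287.2
115 7 539.4 540.9 288.6
```

```bash
python3 -m pendant '[{"linear":[0,0,2],"twist":0},{"linear":[0,0,4],"twist":0},{"linear":[0,0,5],"twist":0},{"linear":[0,0,5],"twist":0}]'; python3 look.py p8 side wrist;python3 ax.py p8 287 500 640 95 200 wrist
```

```text
time: 12.1
tool_pos: [540.0, 287.6, 118.1]
tcp_rot: [3.13, -0.004, 1.571]
contact_force: [3.7, 0.5, 24.9]
grip_width: 23.5
{'time': np.float64(12.2), 'joint_positions': array([ 0.36,  0.59,  1.43, -0.  ,  1.11, -1.21]), 'tool_pos': array([540.02, 287.59, 118.15]), 'tcp_rot': array([ 3.13, -0.  ,  1.57]), 'contact_force': array([ 3.37, -0.56, 25.8 ]), 'grip_width': np.float64(23.57)}
wrist 1985
200 774 506.0 514.4 287.0
180 4 534.4 535.9 287.5
175 411 531.4 537.0 287.4
170 194 539.6 545.1 286.9
165 28 524.3 543.3 285.7
160 329 522.9 527.6 287.3
155 13 524.0 526.8 286.7
150 19 526.1 530.0 285.9
145 11 529.0 531.7 287.9
140 9 531.7 533.6 285.8
135 11 533.5 536.4 287.6
130 7 535.8 538.2 285.9
125 8 537.8 540.6 287.2
120 157 538.7 543.3 286.9
115 9 539.1 542.0 285.6
```

View pics/p8.png

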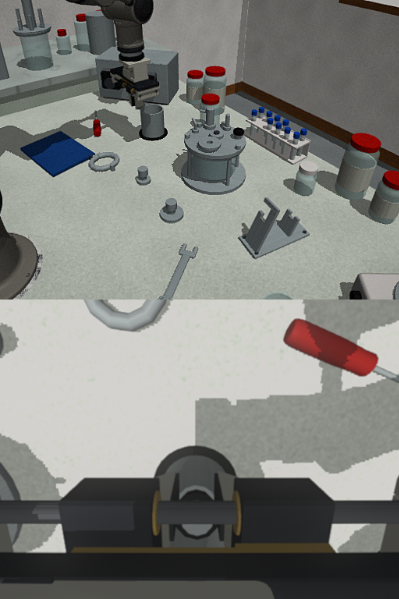

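```bash
python3 -m pendant '[{"linear":[0,0,2],"twist":0},{"linear":[0,0,4],"twist":0},{"linear":[0,0,4],"twist":0}]'; python3 -m pendant '[{"linear":[0,0,0],"twist":0},{"linear":[0,0,0],"twist":0}]' 186;  python3 -m pendant '[{"linear":[0,0,0],"twist":0},{"linear":[0,0,0],"twist":0},{"linear":[0,0,0],"twist":0}]' 176; python3 look.py p9 wrist;python3 ax.py p9 287 500 640 95 200 wrist
```

```text
time: 12.58
tool_pos: [538.4, 287.1, 118.0]
tcp_rot: [3.136, -0.002, 1.571]
contact_force: [6.2, 1.3, 2.6]
grip_width: 23.4
time: 12.82
tool_pos: [534.9, 286.3, 115.9]
tcp_rot: [-3.138, 0.001, 1.571]
contact_force: [-0.7, -0.1, 0.1]
grip_width: 24.9
time: 13.2
tool_pos: [536.2, 286.5, 116.6]
tcp_rot: [-3.141, -0.0, 1.571]
contact_force: [0.6, 1.6, 0.7]
grip_width: 28.5
{'time': np.float64(13.25), 'joint_positions': array([ 0.36,  0.59,  1.43,  0.  ,  1.12, -1.21]), 'tool_pos': array([536.23, 286.52, 116.67]), 'tcp_rot': array([-3.14, -0.  ,  1.57]), 'contact_force': array([-0.  , -0.58,  0.02]), 'grip_width': np.float64(28.32)}
wrist 2540
200 1431 502.8 511.5 287.0
195 30 504.0 504.6 286.9
175 402 528.7 535.5 286.2
170 120 529.5 542.8 286.7
165 235 535.1 543.8 287.6
160 119 521.8 524.8 286.2
155 62 522.4 525.0 286.1
120 62 539.4 542.8 287.4
115 79 539.3 543.2 286.7
```

```bash
python3 -m pendant '[{"linear":[0,0,0],"twist":0},{"linear":[0,0,0],"twist":0},{"linear":[0,0,10],"twist":0},{"linear":[0,0,40],"twist":0},{"linear":[0,0,80],"twist":0},{"linear":[-20,0,110],"twist":0},{"linear":[-20,0,110],"twist":0}]' 80; python3 look.py p10 side wrist; python3 ax.py p10 287 480 640 95 200 wrist
```

```text
time: 14.12
tool_pos: [516.8, 287.2, 230.4]
tcp_rot: [3.136, -0.002, 1.571]
contact_force: [0.9, 0.4, -0.5]
grip_width: 63.0
{'time': np.float64(14.22), 'joint_positions': array([ 0.38,  0.46,  1.34, -0.  ,  1.34, -1.19]), 'tool_pos': array([516.35, 286.48, 226.94]), 'tcp_rot': array([ 3.14, -0.  ,  1.57]), 'contact_force': array([-0.29, -0.04, -0.07]), 'grip_width': np.float64(63.09)}
wrist 643
175 102 528.0 535.1 286.3
170 245 521.4 542.3 286.5
165 127 521.1 545.2 287.3
160 72 522.0 546.4 287.9
155 20 522.1 549.9 287.3
150 3 551.1 552.1 287.1
145 3 552.5 554.8 287.3
140 4 555.0 557.2 286.0
130 59 560.5 566.2 286.6
125 6 561.6 567.7 288.2
```

View pics/p10.png

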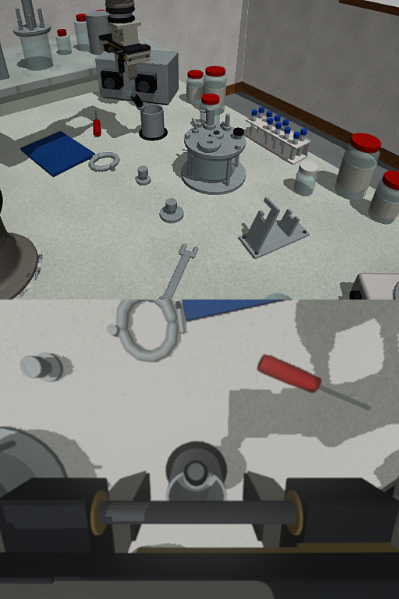

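The probe leans at rest in the pot at about 65°, with the tip about 10 mm off the pot's centre, inside the 35 mm limit. Next is the cap.

```bash
python3 -m pendant '[{"linear":[-4,-15,0],"twist":0},{"linear":[-13,-50,0],"twist":0},{"linear":[-25,-100,0],"twist":0},{"linear":[-37,-150,0],"twist":0},{"linear":[-50,-200,0],"twist":0},{"linear":[-62,-250,0],"twist":0},{"linear":[-75,-300,-20],"twist":0},{"linear":[-86,-345,-40],"twist":0},{"linear":[-94,-370,-60],"twist":0},{"linear":[-94,-376,-80],"twist":0},{"linear":[-94,-376,-90],"twist":0},{"linear":[-94,-376,-90],"twist":0}]'; python3 look.py c1 wrist
cat > kn.py <<'E'
from h import *
import sys
t=sys.argv[1]; x,y,r,z0,z1=map(float,sys.argv[2:7])
P=cloud(dict(np.load('/tmp/%s_wrist.npz'%t))).reshape(-1,3)
Q=P[(np.hypot(P[:,0]-x,P[:,1]-y)<r)&(P[:,2]>z0)&(P[:,2]<z1)]
print(len(Q),cv2.minEnclosingCircle(Q[:,:2].astype(np.float32)),Q.mean(0).round(1))
E
python3 kn.py c1 422 -89 20 42 50;python3 kn.py c1 422 -89 40 6 13
```

```text
time: 15.72
tool_pos: [421.6, -89.3, 136.0]
tcp_rot: [-3.14, -0.001, 1.571]
contact_force: [0.2, -0.0, 0.3]
grip_width: 63.3
{'time': np.float64(15.78), 'joint_positions': array([-0.39,  0.28,  1.9 ,  0.  ,  0.96, -1.96]), 'tool_pos': array([422.16, -89.27, 136.67]), 'tcp_rot': array([-3.14, -0.  ,  1.57]), 'contact_force': array([ 0.45, -0.48,  0.02]), 'grip_width': np.float64(62.78)}
902 ((421.33636474609375, -88.8558120727539), 14.065130233764648) [420.7 -88.9  45.3]
2237 ((421.18896484375, -88.98429107666016), 29.82225227355957) [416.3 -89.    9.5]
```

```bash
python3 -m pendant '[{"linear":[-0.8,0.3,-40],"twist":0},{"linear":[-0.8,0.3,-80],"twist":0},{"linear":[-0.8,0.3,-108],"twist":0},{"linear":[-0.8,0.3,-118.5],"twist":0},{"linear":[-0.8,0.3,-118.5],"twist":0}]' && python3 -m pendant '[{"linear":[0,0,0],"twist":0},{"linear":[0,0,0],"twist":0},{"linear":[0,0,0],"twist":0},{"linear":[0,0,0],"twist":0},{"linear":[0,0,0],"twist":0},{"linear":[0,0,0],"twist":0}]' 255 && python3 -m pendant '[{"linear":[0,0,10],"twist":0},{"linear":[0,0,50],"twist":0},{"linear":[0,0,100],"twist":0},{"linear":[0,0,150],"twist":0},{"linear":[10,3,165],"twist":0},{"linear":[40,12,165],"twist":0},{"linear":[80,24,165],"twist":0},{"linear":[120,35,165],"twist":0},{"linear":[145,42,165],"twist":0},{"linear":[153,44.4,165],"twist":0},{"linear":[153,44.4,165],"twist":0},{"linear":[153,44.4,165],"twist":0}]'; python3 look.py c2 wrist
python3 kn.py c2 574 -44.5 40 168 177; python3 kn.py c2 574 -44.5 40 136 143
```

```text
time: 16.4
tool_pos: [421.8, -89.0, 18.5]
tcp_rot: [3.142, -0.0, 1.571]
contact_force: [-0.7, -0.7, -0.3]
grip_width: 63.1
time: 17.15
tool_pos: [421.6, -89.2, 18.5]
tcp_rot: [3.141, -0.0, 1.571]
contact_force: [-1.1, 0.7, 6.1]
grip_width: 27.4
time: 18.65
tool_pos: [573.5, -45.0, 183.3]
tcp_rot: [-3.141, -0.0, 1.57]
contact_force: [-0.4, 0.3, -2.1]
grip_width: 27.1
{'time': np.float64(18.7), 'joint_positions': array([-0.21,  0.47,  1.45, -0.  ,  1.22, -1.78]), 'tool_pos': array([573.64, -45.1 , 183.45]), 'tcp_rot': array([-3.14, -0.  ,  1.57]), 'contact_force': array([-0.33,  0.5 , -1.66]), 'grip_width': np.float64(27.26)}
3506 ((567.432861328125, -45.269927978515625), 29.061603546142578) [556.8 -45.3 174.1]
672 ((564.7823486328125, -44.02254867553711), 28.010604858398438) [551.  -43.  139.1]
```

View pics/c2.png

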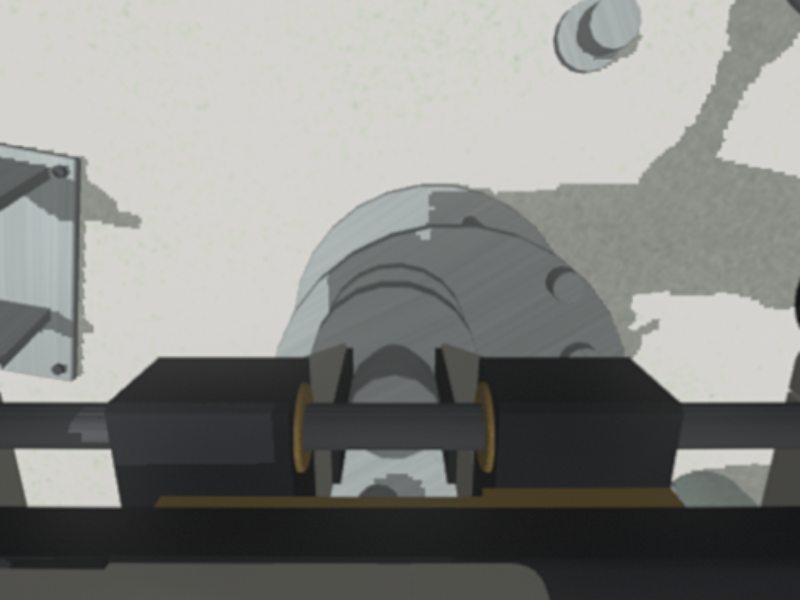

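```bash
cat > arc.py <<'E'
from h import *
from scipy.optimize import least_squares
import sys
P=cloud(dict(np.load('/tmp/%s_wrist.npz'%sys.argv[1]))).reshape(-1,3)
for z0,z1 in (tuple(map(float,a.split(','))) for a in sys.argv[2:]):
    Q=P[(np.hypot(P[:,0]-574,P[:,1]+44.5)<38)&(P[:,2]>z0)&(P[:,2]<z1)]
    e=[]
    for y in np.arange(-72,-16,1.):
        s=Q[abs(Q[:,1]-y)<.6]
        if len(s)>2: e.append((s[:,0].min(),y))
    e=np.array(e); f=lambda p:np.hypot(e[:,0]-p[0],e[:,1]-p[1])-30
    r=least_squares(f,[574,-44.5],loss='soft_l1',f_scale=.5); print(z0,len(e),r.x.round(2),'rms',np.sqrt(np.mean(f(r.x)**2)).round(2))
E
python3 arc.py c2 168,177 136,143; python3 arc.py p1 136,143
```

```text
168.0 56 [573.48 -45.29] rms 0.16
136.0 55 [574.74 -44.52] rms 0.18
136.0 56 [574.82 -44.51] rms 0.24
```

```bash
python3 -m pendant '[{"linear":[1.3,0.8,-5],"twist":0},{"linear":[1.3,0.8,-15],"twist":0},{"linear":[1.3,0.8,-21],"twist":0},{"linear":[1.3,0.8,-23],"twist":0},{"linear":[1.3,0.8,-24],"twist":0},{"linear":[1.3,0.8,-25],"twist":0},{"linear":[1.3,0.8,-25],"twist":0},{"linear":[1.3,0.8,-25],"twist":0}]'; python3 look.py c3 wrist; python3 arc.py c3 146,154
```

```text
time: 19.7
tool_pos: [576.0, -44.0, 158.6]
tcp_rot: [3.141, 0.0, 1.571]
contact_force: [-1.1, 0.1, -0.3]
grip_width: 26.9
{'time': np.float64(19.75), 'joint_positions': array([-0.21,  0.5 ,  1.48,  0.  ,  1.17, -1.78]), 'tool_pos': array([575.97, -44.01, 158.56]), 'tcp_rot': array([3.14, 0.  , 1.57]), 'contact_force': array([-0.75, -0.49, -0.56]), 'grip_width': np.float64(27.13)}
146.0 56 [576.06 -44.2 ] rms 0.18
```

```bash
python3 -m pendant '[{"linear":[-1,0,0],"twist":0},{"linear":[-1,0,-0.5],"twist":0},{"linear":[-1,0,-0.5],"twist":0}]'; python3 -m pendant '[{"linear":[0,0,0],"twist":0},{"linear":[0,0,0],"twist":0},{"linear":[0,0,0],"twist":0},{"linear":[0,0,0],"twist":0},{"linear":[0,0,0],"twist":0},{"linear":[0,0,20],"twist":0},{"linear":[0,0,50],"twist":0},{"linear":[-20,0,90],"twist":0},{"linear":[-20,0,90],"twist":0},{"linear":[-20,0,90],"twist":0}]' 100;  python3 look.py c4 wrist; python3 arc.py c4 146,154; python3 kn.py c4 575 -44 20 180 190;python3 kn.py c4 575 -44 36 146 154
```

```text
time: 20.12
tool_pos: [575.3, -44.0, 158.5]
tcp_rot: [3.14, 0.0, 1.571]
contact_force: [0.6, 0.4, 5.5]
grip_width: 27.2
time: 21.38
tool_pos: [554.6, -43.9, 247.2]
tcp_rot: [-3.141, -0.0, 1.571]
contact_force: [0.3, -0.2, -0.7]
grip_width: 55.8
{'time': np.float64(21.42), 'joint_positions': array([-0.22,  0.39,  1.4 ,  0.  ,  1.36, -1.79]), 'tool_pos': array([554.52, -43.88, 246.62]), 'tcp_rot': array([-3.14, -0.  ,  1.57]), 'contact_force': array([ 0.41, -0.45, -0.31]), 'grip_width': np.float64(55.85)}
146.0 56 [575.3  -44.37] rms 0.23
1084 ((574.9994506835938, -44.350196838378906), 14.026985168457031) [573.9 -44.3 185.2]
2474 ((575.1282348632812, -44.30987548828125), 30.19600486755371) [567.6 -44.4 149.4]
```

```bash
python3 -m pendant '[{"linear":[-2,15,0],"twist":0},{"linear":[-6,50,0],"twist":0},{"linear":[-11,95,0],"twist":0},{"linear":[-16,140,0],"twist":0},{"linear":[-21,185,0],"twist":0},{"linear":[-27,230,0],"twist":0},{"linear":[-33,275,0],"twist":0},{"linear":[-37,310,-5],"twist":0},{"linear":[-38,328,-15],"twist":0},{"linear":[-38,331,-16],"twist":0},{"linear":[-38,331,-16],"twist":0}]' 80; python3 look.py g1 wrist
python3 - <<'E'
from h import *
P=cloud(dict(np.load('/tmp/g1_wrist.npz'))).reshape(-1,3)
Q=P[(abs(P[:,1]-287)<18)&(P[:,0]>500)&(P[:,0]<600)&(P[:,2]>100)&(P[:,2]<195)]
for z in range(185,100,-5):
    s=Q[(Q[:,2]<=z)&(Q[:,2]>z-5)]
    if len(s): 
        t=s[abs(s[:,1]-np.median(s[:,1]))<4]; print(z,len(s),'x',s[:,0].min().round(1),s[:,0].max().round(1),'y',s[:,1].min().round(1),s[:,1].max().round(1))
E
```

```text
time: 22.8
tool_pos: [516.9, 286.3, 231.3]
tcp_rot: [-3.141, 0.001, 1.57]
contact_force: [0.6, -0.0, -0.6]
grip_width: 63.1
{'time': np.float64(22.85), 'joint_positions': array([ 0.38,  0.46,  1.32, -0.  ,  1.36, -1.19]), 'tool_pos': array([517.16, 286.  , 231.72]), 'tcp_rot': array([-3.14,  0.  ,  1.57]), 'contact_force': array([-0.58,  0.49, -0.04]), 'grip_width': np.float64(63.03)}
175 112 x 527.3 535.9 y 279.2 292.8
170 259 x 521.4 542.1 y 278.3 293.6
165 208 x 521.5 544.1 y 274.3 297.6
160 163 x 522.3 547.2 y 274.2 297.0
155 27 x 521.9 549.6 y 277.9 295.0
150 7 x 544.5 552.5 y 281.5 295.9
145 4 x 552.1 554.7 y 280.6 291.3
140 5 x 554.2 557.3 y 283.0 293.9
135 5 x 555.2 559.2 y 282.1 294.9
130 83 x 555.0 566.5 y 275.7 296.9
125 82 x 550.4 567.7 y 272.1 300.6
120 7 x 547.4 553.5 y 272.1 300.6
```

```bash
python3 -m pendant '[{"linear":[24,0,-30],"twist":0},{"linear":[24,0,-60],"twist":0},{"linear":[24,0,-90],"twist":0},{"linear":[24,0,-102],"twist":0},{"linear":[24,0,-106],"twist":0},{"linear":[24,0,-106],"twist":0}]' && python3 -m pendant '[{"linear":[0,0,0],"twist":0},{"linear":[0,0,0],"twist":0},{"linear":[0,0,0],"twist":0},{"linear":[0,0,0],"twist":0},{"linear":[0,0,0],"twist":0},{"linear":[0,0,0],"twist":0}]' 255 && python3 -m pendant '[{"linear":[0,0,5],"twist":0},{"linear":[-2,0,20],"twist":0},{"linear":[-4,0,45],"twist":0},{"linear":[-4,0,75],"twist":0},{"linear":[-4,0,105],"twist":0},{"linear":[-4,0,120],"twist":0},{"linear":[0,-10,120],"twist":0},{"linear":[20,-40,120],"twist":0},{"linear":[40,-80,120],"twist":0},{"linear":[55,-110,120],"twist":0},{"linear":[59,-121,120],"twist":0},{"linear":[59,-121,100],"twist":0},{"linear":[59,-121,90],"twist":0},{"linear":[59,-121,90],"twist":0}]'; python3 look.py g2 scene side wrist
python3 - <<'E'
from h import *
for n in ('scene','side'):
    P=cloud(dict(np.load('/tmp/g2_%s.npz'%n))).reshape(-1,3)
    Q=P[(abs(P[:,1]-165)<25)&(P[:,0]>560)&(P[:,0]<720)&(P[:,2]>60)&(P[:,2]<240)]
    for z in range(240,60,-10):
        s=Q[(Q[:,2]<=z)&(Q[:,2]>z-10)]
        if len(s): print(n,z,len(s),'x',s[:,0].min().round(1),s[:,0].max().round(1),s.mean(0).round(1))
E
```

```text
time: 23.6
tool_pos: [541.4, 287.0, 126.7]
tcp_rot: [3.14, -0.001, 1.57]
contact_force: [-0.6, 0.2, 0.4]
grip_width: 63.2
time: 24.35
tool_pos: [540.8, 287.1, 125.8]
tcp_rot: [3.141, -0.0, 1.571]
contact_force: [-0.8, -0.3, 0.4]
grip_width: 23.1
time: 26.1
tool_pos: [598.9, 166.4, 214.5]
tcp_rot: [-3.139, 0.0, 1.572]
contact_force: [0.3, 0.3, -0.5]
grip_width: 23.1
{'time': np.float64(26.25), 'joint_positions': array([ 0.15,  0.53,  1.25,  0.  ,  1.36, -1.42]), 'tool_pos': array([599.97, 166.49, 216.38]), 'tcp_rot': array([ 3.14, -0.  ,  1.57]), 'contact_force': array([ 0.49,  0.06, -2.08]), 'grip_width': np.float64(23.6)}
scene 240 53 x 603.4 614.7 [609.8 163.5 234.6]
scene 230 57 x 602.3 621.6 [612.5 163.8 224.9]
scene 220 51 x 607.8 629.4 [620.3 160.6 215.1]
scene 210 17 x 605.8 624.5 [616.9 155.9 205.2]
scene 200 18 x 618.5 628.0 [623.9 164.  195.4]
scene 190 21 x 622.5 635.5 [629.  163.1 185.2]
scene 180 18 x 626.9 640.6 [634.5 162.8 175.5]
scene 170 20 x 631.0 644.7 [638.7 163.2 164.9]
scene 160 17 x 636.3 649.3 [644.3 163.2 155.1]
scene 150 20 x 640.1 655.5 [649.1 163.1 145.3]
[... 223 characters left out ...]
64.3  97. ]
side 240 40 x 586.8 592.4 [589.8 163.7 234.9]
side 230 49 x 587.9 607.5 [592.3 163.4 225. ]
side 220 40 x 588.8 626.0 [603.1 158.8 215.6]
side 210 45 x 601.2 629.0 [609.8 155.7 205.3]
side 200 15 x 603.0 627.7 [616.7 161.1 194. ]
side 190 19 x 619.2 631.0 [624.8 160.7 184.9]
side 180 18 x 623.4 638.0 [629.3 160.8 175.2]
side 170 17 x 628.8 640.7 [634.4 160.6 165.9]
side 160 20 x 632.7 645.3 [639.2 161.4 155.6]
side 150 16 x 639.2 650.5 [644.3 161.2 145.3]
side 140 21 x 644.2 660.5 [650.2 160.8 135.1]
side 130 17 x 647.4 662.8 [655.2 160.5 124.3]
side 120 17 x 656.0 666.8 [660.5 160.6 114.1]
side 110 14 x 660.4 673.5 [666.  161.4 104.2]
side 100 8 x 663.6 674.3 [667.5 162.6  97.7]
```

```bash
python3 - <<'E'
import cv2,numpy as np
a=np.load('/tmp/g2_side.npz')['frame'];b=np.load('/tmp/g2_scene.npz')['frame']
cv2.imwrite('pics/g2c.png',np.hstack([cv2.resize(a[20:220,120:320],(400,400)),cv2.resize(b[60:260,180:380],(400,400))]))
E
```

```text
(no output)
```

View pics/g2c.png

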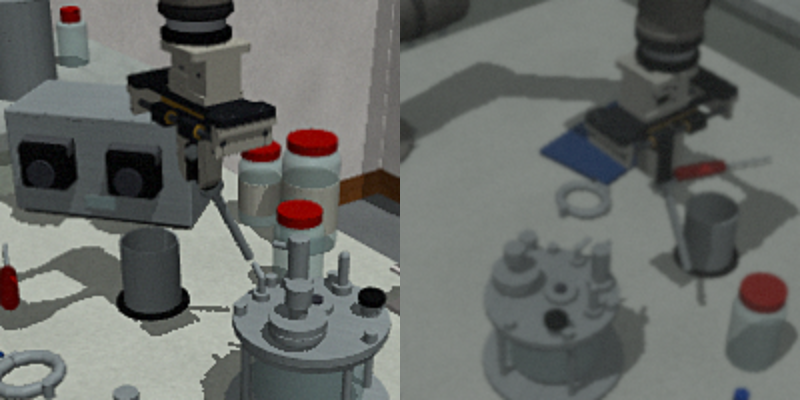

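```bash
cat > fit.py <<'E'
from h import *
import sys
t,y0,w,x0,x1,z0,z1=sys.argv[1],*map(float,sys.argv[2:8])
s_=float(sys.argv[8]) if len(sys.argv)>8 else 0.   # y slope of strip vs x from x0
for n in ('scene','side','wrist'):
    try: P=cloud(dict(np.load('/tmp/%s_%s.npz'%(t,n)))).reshape(-1,3)
    except FileNotFoundError: continue
    Q=P[(abs(P[:,1]-y0-s_*(P[:,0]-x0))<w)&(P[:,0]>x0)&(P[:,0]<x1)&(P[:,2]>z0)&(P[:,2]<z1)]
    if len(Q)<15: print(n,len(Q)); continue
    l=cv2.fitLine(Q.astype(np.float32),cv2.DIST_HUBER,0,.01,.01).ravel(); d=l[:3]*np.sign(l[0])
    r=np.linalg.norm(np.cross(Q-l[3:],d),axis=1)
    print(n,len(Q),'slope',np.degrees(np.arcsin(-d[2])).round(1),'yaw',np.degrees(np.arctan2(d[1],d[0])).round(1),'at',l[3:].round(1),'ends',Q[np.argmin(Q@d)].round(1),Q[np.argmax(Q@d)].round(1),'rmax',r.max().round(1))
E
python3 -m pendant '[{"linear":[0,0,-30],"twist":0},{"linear":[0,0,-60],"twist":0},{"linear":[0,0,-82],"twist":0},{"linear":[0,0,-90],"twist":0},{"linear":[0,0,-93],"twist":0},{"linear":[0,0,-95],"twist":0},{"linear":[-8,0,-98],"twist":0},{"linear":[-16,0,-101],"twist":0},{"linear":[-24,0,-104],"twist":0},{"linear":[-32,0,-107],"twist":0},{"linear":[-40,0,-110],"twist":0},{"linear":[-49,0,-114],"twist":0},{"linear":[-49,0,-114],"twist":0}]'; python3 look.py d1 scene side; python3 fit.py d1 164 12 590 720 12 75
```

```text
time: 27.88
tool_pos: [549.3, 166.0, 101.4]
tcp_rot: [-3.139, 0.0, 1.571]
contact_force: [-2.1, -1.0, 3.8]
grip_width: 23.3
{'time': np.float64(27.98), 'joint_positions': array([ 0.16,  0.56,  1.55,  0.  ,  1.04, -1.41]), 'tool_pos': array([549.96, 166.04, 101.84]), 'tcp_rot': array([-3.14,  0.  ,  1.57]), 'contact_force': array([-2.91, -0.9 ,  5.03]), 'grip_width': np.float64(23.41)}
scene 115 slope 49.3 yaw -2.7 at [625.2 163.   42.2] ends [591.9 161.7  73.1] [653.4 164.5  13.5] rmax 9.3
side 101 slope 50.2 yaw 0.3 at [614.7 159.7  46.5] ends [590.6 159.3  74. ] [638.6 160.3  12.5] rmax 9.0
```

```bash
python3 -m pendant '[{"linear":[-8,0,-4],"twist":0},{"linear":[-16,0,-8.5],"twist":0},{"linear":[-24,0,-13],"twist":0},{"linear":[-32,0,-18],"twist":0},{"linear":[-39,0,-23],"twist":0},{"linear":[-46,0,-28],"twist":0},{"linear":[-52,0,-33],"twist":0},{"linear":[-58,0,-38],"twist":0},{"linear":[-64,0,-44],"twist":0},{"linear":[-69,0,-49],"twist":0},{"linear":[-74,0,-54],"twist":0},{"linear":[-78,0,-58],"twist":0},{"linear":[-82,0,-61],"twist":0},{"linear":[-82,0,-61],"twist":0}]'; python3 look.py d2 scene side; python3 fit.py d2 164 12 505 720 9 75
```

```text
time: 29.72
tool_pos: [467.8, 166.0, 40.4]
tcp_rot: [-3.14, 0.0, 1.571]
contact_force: [-2.0, 0.4, 2.6]
grip_width: 23.5
{'time': np.float64(29.82), 'joint_positions': array([ 0.19,  0.53,  1.83,  0.  ,  0.79, -1.38]), 'tool_pos': array([467.97, 165.97,  40.64]), 'tcp_rot': array([-3.14,  0.  ,  1.57]), 'contact_force': array([-3.34, -0.8 ,  1.2 ]), 'grip_width': np.float64(23.05)}
scene 188 slope 22.9 yaw 0.1 at [560.9 164.4  33.3] ends [506.6 163.6  66.3] [616.9 163.7   9. ] rmax 14.2
side 138 slope 19.8 yaw 0.6 at [562.3 159.9  28. ] ends [515.1 159.6  44.3] [618.1 162.4   9.9] rmax 8.4
```

```bash
python3 -m pendant '[{"linear":[-3,0,-1.5],"twist":0},{"linear":[-5,0,-2.5],"twist":0},{"linear":[-5,0,10],"twist":0},{"linear":[-5,0,50],"twist":0},{"linear":[-5,0,100],"twist":0},{"linear":[-5,0,150],"twist":0},{"linear":[-5,0,195],"twist":0},{"linear":[-5,0,212],"twist":0},{"linear":[-5,0,212],"twist":0},{"linear":[-5,0,212],"twist":0}]'; python3 look.py d3 scene side; python3 fit.py d3 164 11 500 720 180 255
python3 - <<'E'
from h import *
P=cloud(dict(np.load('/tmp/p1_wrist.npz'))).reshape(-1,3)
P=P[(P[:,0]>480)&(P[:,0]<680)&(P[:,1]<-240)&(P[:,1]>-360)]
b=P[(P[:,2]>5.5)&(P[:,2]<10.5)]; print(len(b),b.min(0).round(1),b.max(0).round(1))
# +y edge of base
e=[]
for x in np.arange(515,650,2.):
    s=b[abs(b[:,0]-x)<1.2]
    if len(s)>2: e.append((x,s[:,1].max()))
e=np.array(e); 
for x,y in e[::6]: print(x,y.round(1))
th=np.radians(-10); R=np.array([[np.cos(th),np.sin(th)],[-np.sin(th),np.cos(th)]]) # world->rest
S=np.array([535.1,-292.6]); 
for tag in ('p1_wrist','scene','side','d3_scene','d3_side'):
    P=cloud(dict(np.load('/tmp/%s.npz'%tag))).reshape(-1,3); 
    q=np.c_[(P[:,:2]-S)@R.T,P[:,2]-85]; 
    a=q[:,0]*np.cos(.349)-q[:,2]*np.sin(.349); h=q[:,0]*np.sin(.349)+q[:,2]*np.cos(.349)
    k=(abs(a-4)<9)&(abs(q[:,1])<40)&(h>-40)&(h<50); 
    print(tag,k.sum(),'face a', np.percentile(a[k],[3,50,97]).round(1))
    for h0 in range(-10,45,5):
        m=k&(h>=h0)&(h<h0+5); 
        if m.sum()>3: print('  h',h0,m.sum(),'y',q[m,1].min().round(1),q[m,1].max().round(1),'a',a[m].min().round(1),a[m].max().round(1))
    m=(abs(a-96)<9)&(abs(q[:,1])<40)&(h>-20)&(h<15)
    if m.sum()>3: print('  low n',m.sum(),'a',np.percentile(a[m],[3,97]).round(1),'h max',h[m].max().round(1),'y',np.percentile(q[m,1],[1,99]).round(1))
E
```

```text
time: 31.08
tool_pos: [462.9, 165.9, 251.7]
tcp_rot: [-3.139, 0.0, 1.571]
contact_force: [1.5, -0.5, -1.0]
grip_width: 23.1
{'time': np.float64(31.18), 'joint_positions': array([ 0.19,  0.26,  1.57,  0.  ,  1.31, -1.38]), 'tool_pos': array([463.08, 165.87, 251.49]), 'tcp_rot': array([-3.14,  0.  ,  1.57]), 'contact_force': array([-0.87, -0.24, -2.22]), 'grip_width': np.float64(23.24)}
scene 170 slope 22.9 yaw 1.4 at [565.9 162.2 235. ] ends [507.8 159.5 254.5] [611.6 167.6 214.3] rmax 9.2
side 212 slope 23.0 yaw 0.3 at [559.7 160.2 232.8] ends [506.9 159.5 253.2] [613.5 162.2 211.8] rmax 8.4
4910 [ 491.9 -345.5    5.5] [ 658.7 -248.8   10.5]
515.0 -250.7
527.0 -252.7
539.0 -254.6
551.0 -257.6
563.0 -260.0
575.0 -263.1
587.0 -264.1
599.0 -266.0
611.0 -268.1
623.0 -270.6
635.0 -272.5
647.0 -276.2
p1_wrist 953 face a [-4.3 -3.3  3.8]
  h -10 115 y -0.3 23.7 a -4.4 4.3
  h -5 67 y 10.8 23.6 a -4.2 4.1
  h 0 122 y 10.8 23.3 a -4.2 4.4
  low n 670 a [87.2 95.9] h max 3.2 y [-18.   21.9]
scene 275 face a [-0.2  5.6  8.5]
  h -10 28 y -22.1 14.9 a -0.2 8.3
  h -5 16 y -21.4 23.2 a -1.3 8.8
 
[... 882 characters left out ...]
y -23.1 22.0 a 0.9 7.6
  h 10 4 y -20.1 -7.6 a 4.4 5.3
  h 15 6 y -22.5 -10.0 a 3.5 6.6
  h 25 10 y -23.4 20.7 a 3.7 7.6
  h 30 14 y -22.7 18.2 a 4.1 8.1
  h 35 58 y -22.7 21.6 a -2.2 8.3
  h 40 22 y -23.5 23.1 a 0.2 8.3
  low n 108 a [90.8 98.9] h max 7.1 y [-18.3  22.5]
d3_side 870 face a [-3.6 -1.4  5.3]
  h -10 72 y -24.8 20.6 a -4.7 6.7
  h -5 46 y -25.4 20.0 a -4.1 5.9
  h 0 55 y -25.4 20.9 a -5.0 6.7
  h 5 34 y -24.7 -5.3 a -3.6 5.8
  h 10 27 y -24.5 -6.0 a -3.5 6.6
  h 15 36 y -24.5 -5.7 a -3.8 5.5
  h 20 31 y -25.3 -6.0 a -3.9 4.5
  h 25 50 y -25.1 21.0 a -3.6 6.1
  h 30 58 y -25.0 22.1 a -3.3 5.7
  h 35 101 y -24.7 20.8 a -4.8 6.5
  low n 261 a [89.1 98.3] h max 4.0 y [-20.3  20.5]
```

```bash
python3 -m pendant '[{"linear":[0,-10,15],"twist":0},{"linear":[2,-40,25],"twist":0},{"linear":[6,-85,25],"twist":0},{"linear":[10,-130,25],"twist":0},{"linear":[14,-175,25],"twist":0},{"linear":[18,-220,25],"twist":0},{"linear":[22,-265,25],"twist":0},{"linear":[26,-310,25],"twist":-3},{"linear":[30,-350,20],"twist":-6},{"linear":[34,-385,0],"twist":-9},{"linear":[36,-403,-30],"twist":-10.5},{"linear":[37,-408,-65],"twist":-10.5},{"linear":[37,-408,-95],"twist":-10.5},{"linear":[37,-408,-104],"twist":-10.5},{"linear":[37,-408,-104],"twist":-10.5}]'; python3 look.py r1 scene side wrist
cat > rel.py <<'E'
from h import *
import sys
t=sys.argv[1]; th=np.radians(-10.5); c,s=np.cos(th),np.sin(th); R=np.array([[c,s],[-s,c]]); sl=np.radians(20)
S=np.array([531.7,-289.0]); o=bot.get_obs(); T=np.array(o['tool_pos']); T[2]+=19
def fr(P):
    P=np.atleast_2d(P); q=np.c_[(P[:,:2]-S)@R.T,P[:,2]-85]
    return q[:,0]*np.cos(sl)-q[:,2]*np.sin(sl), q[:,1], q[:,0]*np.sin(sl)+q[:,2]*np.cos(sl)
g=[float(v[0]) for v in fr(T)]; print('grip a,y,h',np.round(g,1))
def pr(l,m,a,y,h):
    if m.sum()>4: print('  ',l,m.sum(),'a',np.percentile(a[m],[2,98]).round(1),'y',np.percentile(y[m],[2,50,98]).round(1),'h',np.percentile(h[m],[2,50,98]).round(1))
for n in ('scene','side','wrist'):
    try: P=cloud(dict(np.load('/tmp/%s_%s.npz'%(t,n)))).reshape(-1,3)
    except FileNotFoundError: continue
    P=P[np.isfinite(P).all(1)]; a,y,h=fr(P); print(n)
    pr('hi lip',(abs(a-4)<9)&(y>-5)&(y<26)&(h>-12)&(h<8),a,y,h)
    pr('hook',(abs(a-4)<9)&(abs(y)<30)&(h>28)&(h<44),a,y,h)
    pr('low plate',(abs(a-96)<9)&(abs(y)<30)&(h>-20)&(h<8),a,y,h)
    k=(abs(y-g[1])<25)&(abs(h-g[2])<35)&(a>g[0]+12)&(a<g[0]+190)
    for a0 in range(10,185,10):
        m=k&(a>=g[0]+a0)&(a<g[0]+a0+10)&(h>float(sys.argv[2])); pr('probe +%d'%a0,m,a,y,h)
E
python3 rel.py r1 50
```

```text
time: 33.05
tool_pos: [500.9, -242.3, 149.2]
tcp_rot: [-3.141, -0.0, 1.387]
contact_force: [1.1, -0.2, -2.1]
grip_width: 23.1
{'time': np.float64(33.2), 'joint_positions': array([-0.59,  0.47,  1.55,  0.  ,  1.12, -1.98]), 'tool_pos': array([ 501.53, -242.43,  150.3 ]), 'tcp_rot': array([3.14, 0.  , 1.39]), 'contact_force': array([-0.35, -0.19, -0.9 ]), 'grip_width': np.float64(23.17)}
grip a,y,h [-64.7  40.3  66.2]
scene
   hi lip 49 a [ 2.7 12.3] y [-3.8  9.9 20. ] h [-10.6  -4.    6. ]
   hook 94 a [ 2.5 11.5] y [-25.5  -4.3  18.8] h [29.6 39.7 43. ]
   low plate 111 a [ 94.4 103.2] y [-20.2   0.5  20.2] h [-19.   -3.3   7.2]
   probe +10 67 a [-52.6 -45.3] y [17.3 37.4 63.3] h [54.5 67.  82. ]
   probe +20 41 a [-44.4 -34.8] y [29.6 38.3 49.8] h [70.1 77.8 83. ]
   probe +30 57 a [-34.2 -24.7] y [26.8 39.8 53.3] h [58.8 77.  83.4]
   probe +40 32 a [-24.6 -15. ] y [28.2 39.1 51.2] h [69.4 73.1 81.9]
   probe +50 23 a [-13.3  -5. ] y [33.7 38.6 44.7] h [67.4 70.7 73.2]
   probe +60 18 a [-3.5  3.8] y [33.2 38.8 45.2] h [65.9 70.2 73.9]
   probe +70 24 a [ 5.8 14.4] y [33.7 38.9 44
[... 718 characters left out ...]
te 266 a [ 92.6 102.5] y [-22.5  -3.6  18. ] h [-19.3  -7.    4.4]
   probe +110 8 a [46.2 55. ] y [32.7 33.2 35. ] h [56.9 60.1 62.6]
   probe +120 17 a [56.2 65.1] y [32.4 34.  35.6] h [56.5 62.2 66.5]
   probe +130 24 a [66.3 75.2] y [32.  34.4 40.1] h [56.9 63.6 67.1]
   probe +140 21 a [75.9 85.1] y [32.3 34.3 38.7] h [57.1 61.9 65.6]
   probe +150 23 a [86.3 94.4] y [32.7 34.  38.7] h [53.4 61.7 65.5]
wrist
   low plate 65 a [90.7 93.5] y [ 7.1 10.8 14. ] h [-11.4  -6.3  -1.7]
   probe +10 408 a [-52.4 -44.8] y [29.1 39.6 50.4] h [72.  79.1 80.8]
   probe +20 502 a [-44.4 -34.7] y [26.3 40.1 52.9] h [64.5 77.2 80.2]
   probe +30 258 a [-34.7 -30. ] y [25.6 46.9 54.2] h [64.5 73.  77.1]
```

```bash
python3 -m pendant '[{"linear":[1,0,-10],"twist":0},{"linear":[2.5,0,-25],"twist":0},{"linear":[4,-1,-40],"twist":0},{"linear":[5.4,-1,-49],"twist":0},{"linear":[5.4,-1,-52],"twist":0},{"linear":[5.4,-1,-52],"twist":0},{"linear":[5.4,-1,-52],"twist":0}]'; python3 look.py r2 scene side wrist; python3 rel.py r2 8|grep -v "+[1346]0"
```

```text
time: 34.08
tool_pos: [506.5, -243.2, 97.2]
tcp_rot: [3.141, 0.0, 1.387]
contact_force: [0.4, -0.3, -1.8]
grip_width: 23.1
{'time': np.float64(34.22), 'joint_positions': array([-0.58,  0.54,  1.59,  0.  ,  1.01, -1.97]), 'tool_pos': array([ 506.41, -243.09,   97.16]), 'tcp_rot': array([3.14, 0.  , 1.39]), 'contact_force': array([-0.21, -0.82, -2.21]), 'grip_width': np.float64(23.26)}
grip a,y,h [-41.9  40.5  17.9]
scene
   hi lip 52 a [ 3.1 12.2] y [-3.7  9.5 20.1] h [-10.8  -4.5   6.5]
   hook 96 a [ 2.  12.2] y [-25.5  -3.4  21. ] h [30.3 39.3 43.3]
   low plate 109 a [ 94.1 103.1] y [-20.1  -0.3  20.1] h [-19.2  -3.9   7.6]
   probe +20 34 a [-21.7 -12.4] y [30.1 39.4 50.6] h [25.1 32.1 35.6]
   probe +50 23 a [ 8.6 17.8] y [16.1 38.  45. ] h [18.7 24.8 41.2]
   probe +70 20 a [28.6 37.8] y [33.6 38.4 44.7] h [17.7 23.3 27.3]
   probe +80 24 a [38.7 47.8] y [33.8 39.1 44.9] h [17.2 21.8 25.3]
   probe +90 18 a [49.5 57.2] y [33.8 38.8 44.4] h [18.2 21.  27.7]
   probe +110 21 a [68.2 77.2] y [34.  38.4 44.1] h [15.6 20.  26.5]
   probe +120 20 a [78.3 87.2] y [34.  38.9 44.7] h [15.6 20.4 23.8]
   probe +130 23 a [88.5 97.3] y [34.2 39.5 45.7] h [15.1 19.9 24.2]
   probe +140 23 a [ 98.7 107.1] y [23.8 39.3 44.7] h [10.4 17.9 22.2]
   probe +150 24 a [108.5 117.3] y [33.8 39.5 45.5] h [13.  17.7 21.7]
side
   hi lip 83 a [ 0.8 10.3] y [-3.6  6.9 16.9] h [-11.2  -5.7   3.2]
   hook 87 a [-0.1  9.2] y [-28.  -21.8 -10.5] h [28.4 34.7 40.6]
   low plate 269 a [ 92.5 102.2] y [-22.3  -3.9  17.6] h [-19.2  -7.    4.3]
   probe +130 19 a [88.8 96.7] y [31.8 34.1 38.1] h [ 9.1 15.2 18.5]
   probe +140 18 a [ 98.3 108. ] y [32.2 35.6 38.2] h [10.6 15.6 17.9]
   probe +150 16 a [108.6 117.9] y [33.4 34.5 38. ] h [10.6 15.4 17.6]
wrist
   probe +20 500 a [-21.7 -12. ] y [26.8 40.1 53.6] h [16.1 29.2 31.9]
```

```bash
python3 -m pendant '[{"linear":[-1,-5,0],"twist":0},{"linear":[-2,-10.5,0],"twist":0},{"linear":[-3,-16,0],"twist":0},{"linear":[-4,-21.5,0],"twist":0},{"linear":[-5,-27,0],"twist":0},{"linear":[-6,-32.5,0],"twist":0},{"linear":[-7,-38,0],"twist":0},{"linear":[-7.1,-38.5,0],"twist":0},{"linear":[-7.1,-38.5,0],"twist":0},{"linear":[-7.1,-38.5,0],"twist":0}]'; python3 look.py r3 scene side wrist; python3 rel.py r3 -12|grep -v "+[13469]0"
```

```text
time: 35.48
tool_pos: [499.1, -281.2, 96.7]
tcp_rot: [-3.141, -0.0, 1.388]
contact_force: [-0.3, -0.3, -1.1]
grip_width: 23.5
{'time': np.float64(35.62), 'joint_positions': array([-0.65,  0.56,  1.56,  0.  ,  1.02, -2.03]), 'tool_pos': array([ 499.16, -281.33,   96.76]), 'tcp_rot': array([ 3.14, -0.  ,  1.39]), 'contact_force': array([-0.13,  0.05, -1.78]), 'grip_width': np.float64(23.02)}
grip a,y,h [-41.9   1.6  17.5]
scene
   hi lip 28 a [ 3.2 11.7] y [-4.1 14.7 20.2] h [-8.6  2.5  6.8]
   hook 119 a [-4.4 11.2] y [-25.3  -2.6  18.7] h [29.4 38.5 42.7]
   low plate 77 a [ 94.4 103.2] y [-19.9  -6.4  20.3] h [-17.2   2.2   7.7]
   probe +20 41 a [-21.5 -12.2] y [-10.1   0.3  13.2] h [22.9 30.9 34.7]
   probe +50 122 a [ 8.2 15.9] y [-22.2  -2.8  19.4] h [-10.3  24.2  42.6]
   probe +70 19 a [28.6 37.3] y [-3.1  2.5  7.4] h [19.9 22.8 26.6]
   probe +80 22 a [38.3 47.9] y [-3.2  0.9  7.8] h [18.  22.4 27.2]
   probe +110 22 a [68.7 77.3] y [-3.9  1.5  7.4] h [17.1 20.6 22.6]
   probe +120 24 a [78.6 87.9] y [-3.2  1.8  7.9] h [15.6 18.9 22.8]
   probe +130 44 a [88.4 97.9] y [-19.    1.1  18.5] h [-6.8 15.  24.3]
   probe +140 71 a [ 98.5 107.8] y [-19.4   0.6  20. ] h [-11.7   4.6  20.8]
   probe +150 24 a [108.8 118. ] y [-3.8  0.6  6.6] h [ 9.7 17.4 20.8]
side
   low plate 160 a [ 92.4 102.5] y [-22.8 -14.7   2.5] h [-19.7  -9.1   4.5]
   probe +130 79 a [92.3 97.8] y [-22.8 -14.4  -2.2] h [-11.4  -4.9   4.9]
   probe +140 39 a [ 98.6 107.5] y [-22.5  -5.9  -1.4] h [-10.8   4.3  17.4]
   probe +150 23 a [108.3 117.3] y [-6.7 -3.7  0.6] h [ 6.7 14.4 18.1]
wrist
   hi lip 9 a [-0.2  3.3] y [15.6 16.2 16.9] h [2.6 3.3 3.7]
   probe +20 507 a [-21.7 -12. ] y [-12.1   1.5  14.6] h [16.2 28.7 31.6]
```

```bash
python3 -m pendant '[{"linear":[-0.3,-1.8,0],"twist":0},{"linear":[-1.3,-1.6,-3],"twist":0},{"linear":[-2.4,-1.4,-6],"twist":0},{"linear":[-3.6,-1.2,-9],"twist":0},{"linear":[-4.7,-1,-12],"twist":0},{"linear":[-5.7,-0.8,-15],"twist":0},{"linear":[-5.7,-0.8,-15],"twist":0}]'; python3 look.py r4 scene side wrist; python3 rel.py r4 -12|grep -v "+[13469]0"
```

```text
time: 36.5
tool_pos: [493.5, -282.3, 81.7]
tcp_rot: [3.141, -0.0, 1.387]
contact_force: [-0.8, 0.2, -0.3]
grip_width: 23.1
{'time': np.float64(36.65), 'joint_positions': array([-0.65,  0.57,  1.59,  0.  ,  0.98, -2.04]), 'tool_pos': array([ 493.61, -282.39,   81.97]), 'tcp_rot': array([3.14, 0.  , 1.39]), 'contact_force': array([-0.37,  0.43,  0.44]), 'grip_width': np.float64(23.17)}
grip a,y,h [-41.8  -0.4   1.8]
scene
   hi lip 42 a [-0.4 12.3] y [ 0.6 11.9 20.1] h [-11.4   2.5   7. ]
   hook 96 a [ 3.2 12.2] y [-25.5  -4.4  18.7] h [29.2 39.7 43.3]
   low plate 109 a [ 88.9 103.4] y [-20.   -1.1  20.1] h [-17.6   3.6   7.6]
   probe +20 40 a [-21.5 -12.5] y [-11.9  -1.8  11.2] h [ 7.7 15.5 19.6]
   probe +50 99 a [ 8.3 15.8] y [-24.   -6.4  18.6] h [-11.2   9.7  34.5]
   probe +70 21 a [28.8 37.9] y [-5.8 -0.5  5. ] h [ 5.3  9.7 14.5]
   probe +80 21 a [38.7 47.8] y [-5.1  1.1  5.7] h [ 5.1  8.7 11.7]
   probe +110 23 a [68.6 78.1] y [-5.5  0.2  5.8] h [ 3.   7.7 10.2]
   probe +120 22 a [78.9 87.4] y [-6.  -0.5  5.4] h [ 3.7  6.  11. ]
   probe +130 43 a [89.  97.6] y [-17.1   0.7  18.7] h [-6.3  4.9  9.5]
   probe +140 70 a [ 98.5 107.7] y [-19.7  -1.1  20. ] h [-10.9   4.4   9.3]
   probe +150 25 a [108.3 118.1] y [-6.1 -0.8  5.2] h [-1.   4.6  9.1]
side
   low plate 106 a [ 93.2 102.6] y [-23.2 -18.2  -9.7] h [-19.4  -6.    5. ]
   probe +130 59 a [93.1 97.8] y [-23.1 -17.5 -10.6] h [-11.1  -4.    5. ]
   probe +140 19 a [ 98.4 105.8] y [-23.5 -21.5  -6.4] h [-10.8  -0.6   4.6]
   probe +150 18 a [109.2 116.2] y [-8.1 -6.4 -2.1] h [-1.4  2.8  6. ]
wrist
   hi lip 69 a [-0.6  3.8] y [13.5 15.9 18.1] h [-11.7   2.9   4. ]
   probe +20 477 a [-21.7 -11.8] y [-14.2  -0.6  12.7] h [ 1.2 13.3 16.4]
```

```bash
python3 -m pendant '[{"linear":[-0.3,0,-1.5],"twist":0},{"linear":[-0.6,0.1,-3],"twist":0},{"linear":[-0.9,0.1,-4.5],"twist":0},{"linear":[-1,0.2,-5.5],"twist":0},{"linear":[-1,0.2,-5.5],"twist":0}]'; python3 look.py r5 scene side wrist; python3 rel.py r5 -12|grep -v "+[1346]0"
```

```text
time: 37.28
tool_pos: [492.4, -282.1, 76.2]
tcp_rot: [3.142, -0.0, 1.387]
contact_force: [-0.6, 0.3, 0.9]
grip_width: 23.5
{'time': np.float64(37.42), 'joint_positions': array([-0.66,  0.58,  1.6 ,  0.  ,  0.97, -2.04]), 'tool_pos': array([ 492.49, -282.14,   76.29]), 'tcp_rot': array([3.14, 0.  , 1.39]), 'contact_force': array([-1.16,  0.04,  0.71]), 'grip_width': np.float64(22.97)}
grip a,y,h [-40.9  -0.4  -3.9]
scene
   hi lip 60 a [ 0.3 12.5] y [-4.2  8.9 20. ] h [-11.1   3.6   7.3]
   hook 99 a [ 3. 12.] y [-25.6  -3.8  19. ] h [28.9 40.1 43.4]
   low plate 111 a [ 87.8 103.3] y [-20.1  -1.   20.2] h [-16.5   3.6   7.3]
   probe +20 35 a [-20.6 -11.5] y [-11.5  -1.3  10.4] h [ 5.9 11.  15.2]
   probe +50 66 a [ 9.2 18.2] y [-23.6  -1.7  18.1] h [-11.4   4.6  29.5]
   probe +70 23 a [29.6 39. ] y [-5.7 -0.5  5.8] h [2.8 6.4 9.1]
   probe +80 19 a [40.2 48.3] y [-5.8 -0.3  5.5] h [3.3 6.2 8.6]
   probe +90 22 a [49.9 58.9] y [-5.7 -0.6  5. ] h [ 3.   6.3 10.1]
   probe +110 22 a [69.6 78.9] y [-5.7  0.1  5.4] h [1.6 5.9 9.6]
   probe +120 22 a [80.3 88.5] y [-5.8 -0.8  5.4] h [ 1.5  5.7 10.3]
   probe +130 48 a [90.5 98.8] y [-18.9  -0.2  19.8] h [-6.   5.   8.9]
   probe +140 63 a [ 99.4 107.9] y [-19.5  -0.2  19.9] h [-10.6   3.8   8.7]
   probe +150 25 a [109.5 118.8] y [-6.1 -0.2  5.7] h [-1.4  5.7  9.6]
   probe +160 5 a [119.2 120. ] y [-5.1 -0.9  1.9] h [-2.5  4.2  4.7]
side
   low plate 97 a [ 93.1 104.1] y [-22.9 -19.4  -9.1] h [-19.1  -7.4   5.1]
   probe +130 51 a [92.8 98.9] y [-22.9 -17.9 -10.8] h [-11.4  -4.5   5.1]
   probe +140 22 a [ 99.2 108.9] y [-22.7 -20.1  -4.5] h [-9.9  2.2  6.1]
   probe +150 18 a [109.7 118.6] y [-8.8 -5.2 -1.1] h [-2.   3.9  6.3]
wrist
   hi lip 56 a [-1.   1.3] y [14.1 16.2 18. ] h [-10.   -1.8   1. ]
   probe +20 436 a [-20.7 -11. ] y [-14.1   0.4  12.5] h [-1.6  7.8 11.5]
```

```bash
python3 -m pendant '[{"linear":[0.9,-0.2,-0.3],"twist":0},{"linear":[1.8,-0.3,-0.7],"twist":0},{"linear":[2.8,-0.5,-1],"twist":0},{"linear":[3.4,-0.6,-1.2],"twist":0},{"linear":[3.4,-0.6,-1.2],"twist":0}]'; python3 look.py r6 scene side wrist; python3 rel.py r6 -12|grep -v "+[134678]0"
```

```text
time: 38.05
tool_pos: [495.0, -282.5, 75.2]
tcp_rot: [-3.14, -0.0, 1.388]
contact_force: [-5.4, 1.4, 6.6]
grip_width: 23.2
{'time': np.float64(38.2), 'joint_positions': array([-0.65,  0.58,  1.59, -0.  ,  0.97, -2.04]), 'tool_pos': array([ 495.03, -282.49,   75.19]), 'tcp_rot': array([-3.14, -0.  ,  1.39]), 'contact_force': array([-4.67,  1.75,  5.32]), 'grip_width': np.float64(23.29)}
grip a,y,h [-38.1  -0.3  -4.1]
scene
   hi lip 55 a [ 1.9 12.6] y [-4.2  9.6 20. ] h [-9.1  4.1  7.3]
   hook 94 a [ 2.7 12. ] y [-25.6  -3.6  18.9] h [30.1 39.5 43.2]
   low plate 108 a [ 88.2 103.1] y [-20.2   0.9  20.2] h [-18.8   3.4   7.6]
   probe +20 32 a [-17.8  -9.6] y [-10.6  -0.3  10.9] h [ 5.3 11.  15.9]
   probe +50 21 a [12.3 20.5] y [-5.5  0.  16. ] h [-6.1  4.5  8.9]
   probe +90 20 a [52.3 60.7] y [-5.5 -0.4  5.7] h [2.7 5.8 9.7]
   probe +110 22 a [72.6 81.7] y [-5.6  0.3  6.1] h [0.7 6.6 8.8]
   probe +120 20 a [82.8 91.4] y [-5.8 -0.8  5.1] h [ 3.5  7.7 10.4]
   probe +130 70 a [ 92.4 101.8] y [-20.2   0.9  20.5] h [-9.5  4.9  9.3]
   probe +140 45 a [101.9 111. ] y [-19.1  -1.8  17.4] h [-10.1   4.6  10. ]
   probe +150 24 a [112.3 121.4] y [-5.8 -0.2  5.5] h [1.2 5.9 9.1]
side
   low plate 85 a [ 93.3 103.4] y [-23.  -20.  -12.3] h [-19.4  -7.5   4.4]
   probe +130 56 a [ 93.2 101.7] y [-23.1 -19.5 -12.4] h [-11.2  -3.6   4.3]
   probe +140 11 a [102.1 111.1] y [-22.5  -7.8  -4.6] h [-11.    2.6   6.4]
   probe +150 21 a [112.6 121.5] y [-8.4 -6.4  0.8] h [-2.3  4.   5.9]
wrist
   hi lip 63 a [-4.3  1. ] y [13.6 15.6 17.7] h [-11.1   0.1   3.2]
   probe +20 433 a [-18.1  -8.2] y [-13.4  -0.4  12.4] h [-2.   8.  11.7]
```

```bash
python3 -m pendant '[{"linear":[0,0,0],"twist":0},{"linear":[0,0,0],"twist":0},{"linear":[0,0,0],"twist":0}]' 184; python3 -m pendant '[{"linear":[0,0,0],"twist":0},{"linear":[0,0,0],"twist":0},{"linear":[0,0,0],"twist":0},{"linear":[0,0,0],"twist":0},{"linear":[0,0,0],"twist":0},{"linear":[-1,0,15],"twist":0},{"linear":[-3,0,50],"twist":0},{"linear":[-10,0,100],"twist":0},{"linear":[-20,20,150],"twist":0},{"linear":[-20,20,170],"twist":0},{"linear":[-20,20,170],"twist":0}]' 80; python3 look.py r7 scene side wrist; python3 rel.py r7 -12 | head -9
python3 - <<'E'
from h import *
a=np.load('/tmp/r7_side.npz')['frame'];b=np.load('/tmp/r7_wrist.npz')['frame']; c=np.load('/tmp/r7_scene.npz')['frame']
cv2.imwrite('pics/fin.png',np.vstack([np.hstack([cv2.resize(a[180:360,270:450],(300,300)),cv2.resize(c[200:340,90:230],(300,300))]),np.hstack([cv2.resize(b,(400,300)),cv2.resize(a[20:220,120:320],(200,300))])]))
th=np.radians(-10.5); cc,s=np.cos(th),np.sin(th); R=np.array([[cc,s],[-s,cc]]); S=np.array([531.7,-289.0])
for n in ('scene','side','wrist'):
    P=cloud(dict(np.load('/tmp/r7_%s.npz'%n))).reshape(-1,3); q=np.c_[(P[:,:2]-S)@R.T,P[:,2]-85]
    A=q[:,0]*.9397-q[:,2]*.342; h=q[:,0]*.342+q[:,2]*.9397; y=q[:,1]
    for a0 in list(range(-65,30,5))+list(range(55,85,10))+[110,115,120,125]:
        m=(A>=a0)&(A<a0+5)&(abs(y)<17)&(h>-4)&(h<22)
        if m.sum()>4: print(n,a0,m.sum(),'y',y[m].min().round(1),y[m].max().round(1),'h',h[m].max().round(1),'a',A[m].max().round(1))
E
```

```text
time: 38.58
tool_pos: [495.9, -282.7, 74.9]
tcp_rot: [-3.142, -0.0, 1.388]
contact_force: [0.3, 0.1, 0.6]
grip_width: 25.3
time: 39.95
tool_pos: [476.4, -263.1, 247.7]
tcp_rot: [3.137, 0.002, 1.388]
contact_force: [0.0, 0.5, -0.0]
grip_width: 63.0
{'time': np.float64(40.1), 'joint_positions': array([-0.65,  0.36,  1.44,  0.  ,  1.34, -2.03]), 'tool_pos': array([ 475.31, -262.47,  243.99]), 'tcp_rot': array([-3.14, -0.  ,  1.39]), 'contact_force': array([ 0.07, -1.22,  0.28]), 'grip_width': np.float64(62.5)}
grip a,y,h [-117.5   15.8  146.6]
scene
   hi lip 55 a [ 1.9 12.6] y [-4.7  9.5 20. ] h [-10.6   3.2   7.7]
   hook 95 a [ 3.  11.7] y [-25.6  -3.8  18.4] h [29.2 39.5 43.1]
   low plate 106 a [ 88.9 104.2] y [-20.2  -0.4  20. ] h [-19.4   3.4   7.8]
side
   hi lip 8 a [-4.8 11.8] y [ 1.2 13.8 18.2] h [2.4 4.2 6.6]
   hook 199 a [0.2 9.5] y [-27.2  -7.8  17.5] h [28.9 36.3 40.1]
   low plate 236 a [ 88.6 102.7] y [-22.7  -8.2  17.1] h [-19.5  -3.9   6.2]
scene -60 9 y -7.5 5.4 h 10.2 a -55.2
scene -55 9 y -8.3 6.9 h 11.8 a -51.5
scene -50 16 y -10.9 10.7 h 14.7 a -45.4
scene -45 2
[... 1597 characters left out ...]
st -50 102 y -12.4 10.9 h 12.2 a -45.0
wrist -45 102 y -12.6 10.8 h 12.8 a -40.2
wrist -40 92 y -12.9 10.8 h 12.8 a -35.0
wrist -35 93 y -12.1 10.7 h 11.6 a -30.2
wrist -30 94 y -12.3 10.7 h 12.1 a -25.1
wrist -25 93 y -12.7 10.7 h 11.8 a -20.0
wrist -20 82 y -12.9 10.6 h 11.6 a -15.1
wrist -15 88 y -12.1 10.6 h 12.0 a -10.0
wrist -10 184 y -15.6 13.6 h 14.9 a -5.0
wrist -5 153 y -16.9 16.8 h 22.0 a -0.0
wrist 0 63 y -16.8 16.8 h 21.6 a 5.0
wrist 5 28 y -8.7 16.8 h 19.8 a 9.8
wrist 10 36 y -7.0 4.9 h 6.1 a 14.9
wrist 15 34 y -5.9 4.9 h 5.7 a 19.5
wrist 20 37 y -6.2 4.8 h 5.7 a 24.8
wrist 25 13 y -6.2 4.7 h 4.6 a 29.4
wrist 110 26 y -6.9 4.5 h 6.2 a 115.0
wrist 115 15 y -7.0 4.4 h 5.8 a 119.3
```

View pics/fin.png

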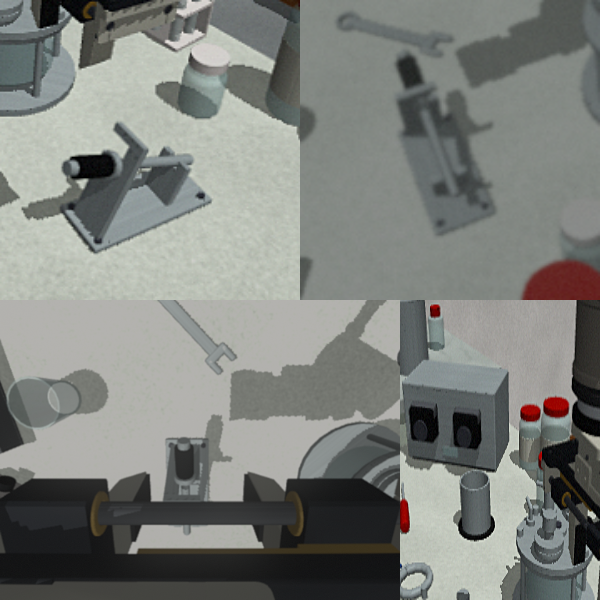

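```bash
python3 - <<'E'
from plant import bot
print(bot.get_obs()['contact_force'],bot.get_obs()['time']); print(bot.close_job())
E
```

```text
[ 0.06548265 -1.21975612  0.27793104] 40.1
the job is handed in; nothing more can be done
None
```

The job is done and handed in at 40.1 s of the 70 s allowed; no verdict was reported.

- **Drip pot:** I drew the probe straight up out of the port, leant it tip down in the pot and let go gently. It stayed at about 65° above the horizontal instead of 55°, because friction held it before the tip reached the corner. The tip was about 10 mm from the pot's centre, inside the 35 mm limit.
- **Force while leaning it:** The wrist force rose to about 51 N, under the 120 N limit. I think it went through the fingers rather than the gripper's body (which is limited to 40 N), but I could not confirm that.
- **Cap:** The 60 mm cap lies flat on the flange, about 0.5 mm off the centre I measured. That was measured just after I let go of it; the last pictures still show it on the port.
- **Probe rest:** I took the probe again and turned it to about 20° by dragging its tip along the bench. It then went in through the side gate and was pushed in until the collar met the hooked plate. After letting go:
  - The shaft sits in both notches, within about 1 mm sideways and in height.
  - The collar is about 1 mm from its seat and the tip about 120 mm down the axis. The scene and side cameras differ from the wrist camera by 1–3 mm along the axis, within the tolerance.
- **Other things:** The arm ended about 170 mm above the rest, touching nothing. I kept clear of the small cap, clamp, bottle and jar, but did not measure their positions again at the end.

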